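# Lock the pill bottles away in the key-locked rack

## Robot

A 7-joint arm with a two-finger parallel gripper is mounted at the origin on the work surface. World frame = base frame: x ahead of the robot, y to its left, z up, the work surface at z = 0. Lengths are in mm, angles in rad, forces in N, time in s.
With the tool pointing down it reaches from about 350 to 900 mm from the base axis. Payload 7.2 kg.
Tool frame: the origin (TCP) lies between the finger pads; the fingertips stand robot.tip_extent ahead of it and the grasp point (between the pads) lies 11 mm behind it (robot.tip_extent is the distance from the TCP to the fingertips, in mm); z points along the fingers, y is the direction in which the jaws open and shut (so a half turn about z gives the same grasp; the last joint's range is limited). The gripper opens to 85 mm and grips with 20 to 120 N. Pads are 22 mm wide; open, the fingers measure 114 mm over their backs; the gripper's body (76 mm by 85 mm) begins 54 mm behind the grasp point. The pads swing forward as they close: fully open they stand 13 mm farther back than shut.
Start: joints at [-1.201, 0.411, -0.013, 1.596, 0.006, 1.134, -0.082], TCP at [264.977, 566.054, 204.397] pointing down, gripper open.
Joint ranges: [-2.95, 2.95], [-0.29, 1.99], [-1.47, 1.44], [0.14, 2.54], [-1.03, 4.17], [0.13, 1.85], [-2.86, 2.86]. Speed limits (rad/s): [2.39, 2.39, 3.01, 3.01, 3.14, 3.14, 3.14].

## Interface

Orientations are given as a unit quaternion [x, y, z, w].
In Python, from station import robot, snapshot, calibration gives the robot as it stands.
- The arm moves only by the shell command python3 -m handwheel 'ROWS' [FORCE]. ROWS is JSON, a list of rows, each a list of 3 entries, a list of its own where there are three numbers: the shift along the tool's x, y, z in mm, then the turn, a rotation vector about the tool's x, y, z in rad, then the closure, from 0 (fully open) to 1 (shut). In form: [[[dx, dy, dz], [rx, ry, rz], jaw], ...]. A call has 1 to 5 rows; each row is the pose to reach, as a shift and turn from the pose measured when the call began, along the tool's axes at that moment; what a row does not reach only later rows make up. A row lasts 1/12 s, in which the tool goes at most 41.7 mm and 7.16 degrees, less where a joint would pass 70% of its speed; a pose out of reach is approached as far as the arm can. A call with a gripper value outside its range is refused whole. The fingers move at their own pace and stop on an object; FORCE is the grip in N (left out, the last holds). Time passes only in rows, so rows that repeat a pose let the fingers close. It gives the time, the measured TCP pose, the force and the opening at its end, in the units of the state.
- robot.get_state(): the state, without advancing time (a new reading comes with each control period).
- snapshot(name): name is "scene" or "top" or "wrist"; returns the picture (420x560x3 uint8, blue, green, red); there is no depth.
- calibration(name): a dict with "fx", "fy", "cx", "cy" (pixels), "R" (3x3) and "t" (3): a world point X has camera coordinates R X + t. Camera axes: x right, y down, z forward; pixel columns grow to the right and rows downward; lengths in mm; the calibration is good to about 2 mm. A picture is of the moment at which its call begins: read the wrist's pose just before it. calibration takes no time and is no camera call; for the wrist camera it gives the pose at the moment of the call.
- robot.hand_in(): hands the job in, once; it reports no verdict.
The state is a dict: "t": time; "joint_positions": joint angles; "joint_vel": joint speeds; "effort": joint torques, N m; "position": TCP position; "tool_rot": TCP orientation; "contact_force": force on the tool from outside, world axes, zero at the start; "moment": the same for the moment, N m; "gripper_width": finger opening in mm.
Only numpy, scipy, OpenCV 4.12 (cv2) and the standard library are available. Lean on these libraries where they do the work, as an engineer would, in place of code of your own. Each camera call takes 0.05 s, during which the arm holds its last target. There are 200 camera calls.

## Task

The week's pills are sorted, so lock the bottles away: take the key by its chunky handle out of its wooden block, press it into the lock at the end of the rack, turning it until it drops right in, and turn it to swing the bar all the way clear of the clips. Push every bottle that is out on the turntable upright into a clip of its own until it snaps home against the back, then turn the key back so that the bar is fully shut across the bottles, draw the key out and stand it back in its block. Leave the pill organizer, the flashlight and the coaster where they are.

Things in the scene. Friction and masses are not known exactly. Their poses are not given: they have to be found in the camera images.
- bottle0: Pill bottle: amber round body 36 mm across with a pale label, white ribbed cap 38 mm across from 57 to 76 mm above the foot, 76 mm tall in all, about 50 g, low centre of mass. Origin at the centre of its foot, z up. Any of the five may be absent. Those present stand upright on the turntable.
- bottle1: Pill bottle: amber round body 36 mm across with a pale label, white ribbed cap 38 mm across from 57 to 76 mm above the foot, 76 mm tall in all, about 50 g, low centre of mass. Origin at the centre of its foot, z up. Any of the five may be absent. Those present stand upright on the turntable.
- bottle2: Pill bottle: amber round body 36 mm across with a pale label, white ribbed cap 38 mm across from 57 to 76 mm above the foot, 76 mm tall in all, about 50 g, low centre of mass. Origin at the centre of its foot, z up. Any of the five may be absent. Those present stand upright on the turntable.
- bottle3: Pill bottle: amber round body 36 mm across with a pale label, white ribbed cap 38 mm across from 57 to 76 mm above the foot, 76 mm tall in all, about 50 g, low centre of mass. Origin at the centre of its foot, z up. Any of the five may be absent. Those present stand upright on the turntable.
- bottle4: Pill bottle: amber round body 36 mm across with a pale label, white ribbed cap 38 mm across from 57 to 76 mm above the foot, 76 mm tall in all, about 50 g, low centre of mass. Origin at the centre of its foot, z up. Any of the five may be absent. Those present stand upright on the turntable.
- carousel: Stand of a round wooden turntable, 280 mm across, its flat top 19 mm above the table, that turns freely. Origin on the table under its centre.
- rack: White bottle rack, fixed: plate 88 x 370 x 6 mm that bottles stand on; back board up to 46 mm above the table, its front 21 mm behind the clip centres; five grey spring clips 60 mm apart in a row along y; steel key lock at the +y end, its axis at x -30, y 160 mm. Origin on the table, in line with the clips. x points from the clips' open side to the board, z up.
- clip0 (a point): Clip at y -148 mm on the rack, axes as the rack's: where the centre of a bottle's foot lies when home (on the plate, 6 mm above the table). Two sprung jaws, 14 to 28 mm above the plate, reach 23 mm out in front (-x): mouth 43 mm, throat 25 mm. A bottle goes in upright along +x, foot 0 to 3 mm above the plate; about 10 N spreads the jaws; push on until it rests on the pad behind.
- clip1 (a point): Clip at y -88 mm on the rack, axes as the rack's: where the centre of a bottle's foot lies when home (on the plate, 6 mm above the table). Two sprung jaws, 14 to 28 mm above the plate, reach 23 mm out in front (-x): mouth 43 mm, throat 25 mm. A bottle goes in upright along +x, foot 0 to 3 mm above the plate; about 10 N spreads the jaws; push on until it rests on the pad behind.
- clip2 (a point): Clip at y -28 mm on the rack, axes as the rack's: where the centre of a bottle's foot lies when home (on the plate, 6 mm above the table). Two sprung jaws, 14 to 28 mm above the plate, reach 23 mm out in front (-x): mouth 43 mm, throat 25 mm. A bottle goes in upright along +x, foot 0 to 3 mm above the plate; about 10 N spreads the jaws; push on until it rests on the pad behind.
- clip3 (a point): Clip at y 32 mm on the rack, axes as the rack's: where the centre of a bottle's foot lies when home (on the plate, 6 mm above the table). Two sprung jaws, 14 to 28 mm above the plate, reach 23 mm out in front (-x): mouth 43 mm, throat 25 mm. A bottle goes in upright along +x, foot 0 to 3 mm above the plate; about 10 N spreads the jaws; push on until it rests on the pad behind.
- clip4 (a point): Clip at y 92 mm on the rack, axes as the rack's: where the centre of a bottle's foot lies when home (on the plate, 6 mm above the table). Two sprung jaws, 14 to 28 mm above the plate, reach 23 mm out in front (-x): mouth 43 mm, throat 25 mm. A bottle goes in upright along +x, foot 0 to 3 mm above the plate; about 10 N spreads the jaws; push on until it rests on the pad behind.
- bar (a joint): Swing bar turned by the lock, rad: 0 shut (bar along the rack's -y, 30 mm in front of the clip centres), grows clockwise seen from above, 1.25 fully open (bar out towards the rack's -x); stops at both ends, stays where left. Steel, 5 mm thick, 324 mm from the lock's axis to its end, 39 to 48 mm above the table; it sweeps the space in front of the rack.
- keyway (a point): Centre of the mouth of the key slot in the top of the round steel lock head (42 mm across), 59 mm above the table. Slot 11 x 5 mm, 18 mm deep; its long way (this frame's y) lies along the bar, -y pointing to the bar's free end; it turns with the bar, z up. The key has about 0.1 rad of play in it either way.
- bar_end (a point): The free end of the swing bar, 320 mm from the lock's axis, at mid height of the bar (43.5 mm above the table).
- key: Brass key in a big grey key-turner handle, 50 g, standing blade down. Origin at the middle of the blade's end, z up through the handle. Blade 10 mm wide (x) and 4 mm thick (y) with a tapered end, from 0 to 26 mm up; handle a flat block 46 mm wide (x), 16 mm thick (y), from 26 to 72 mm up. It works either way round (half a turn about z makes no difference).
- key_tip (a point): The middle of the end of the key's blade (the origin of the key).
- keyblock_slot (a point): The mouth of the slot in the top of the key's wooden block (75 by 50 mm, 30 mm high, fixed to the table). The slot is 12.5 mm along this frame's x, 6 mm along its y and 20 mm deep; z up. At the start the key stands in it, its blade end on the slot's floor.
- organizer: Clear acrylic weekly pill organizer, 70 by 200 by 29 mm, filled; long way along its y. Origin under its centre. Leave it alone.
- coaster: Round wooden coaster, 96 mm across, 10 mm thick. Origin under its centre. Leave it alone.
- flashlight: Silver aluminium flashlight with a black sliding switch, lying along its x, 138 mm long, 38 mm across the head. Origin on the table under its middle. Leave it alone.
There are look-alikes about, which are no part of the job. Leave any pink look-alike of the part that bears keyblock_slot alone.

How it is judged:
By the outcome, as a careful person would: the job done as asked, in the order asked, and still so for the second after the job is handed in, with the robot touching nothing.
Of bottle0, bottle1, bottle2, bottle3, bottle4 only 3 to 5 are there at a start; the rules pass over those that are not, and their reading is None.
At some moment in a run one of bottle0, bottle1, bottle2, bottle3, bottle4 may be knocked a few centimetres aside while the robot is not near it.
It also fails if it takes over 210 s, if anything falls off the work surface, if the arm or the gripper's body presses on something with over 40 N, if the wrist force passes 120 N, or if a joint passes its speed limit or range.

## Working session

There is one attempt and no reset: what is moved stays moved. The work goes in short steps, Python scripts to look and compute and a shell command to move; the robot and the scene stay as the last step left them, time stands still between calls to the robot, and variables do not carry over. Pictures are saved under pics/ and viewed, about 12 in all and at most 16, crops included, and the job is handed in when it is done.

```bash
ls; mkdir -p pics; python3 - <<'E'
from station import robot, snapshot, calibration
import cv2
for n in ("scene","top","wrist"):
    im=snapshot(n); cv2.imwrite(f"pics/{n}0.png",im)
    c=calibration(n); print(n,c)
print(robot.get_state(), robot.tip_extent)
E
```

```text
pics
scene {'fx': 400.1005455771023, 'fy': 400.1005455771023, 'cx': 277.82060899682944, 'cy': 208.01709135316014, 'R': array([[-0.59748744,  0.80186134, -0.00520999],
       [ 0.49267576,  0.36196357, -0.79136146],
       [-0.63267634, -0.47539537, -0.61132634]]), 't': array([ 355.13471931, -219.77897943, 1290.77650933])}
top {'fx': 438.1912676217526, 'fy': 438.1912676217526, 'cx': 278.8151720901044, 'cy': 213.36970978691485, 'R': array([[-0.04032583, -0.99917278, -0.00525265],
       [-0.97504832,  0.04049962, -0.21826719],
       [ 0.21829936, -0.00368022, -0.97587491]]), 't': array([  -7.32983166,  567.18283816, 1032.99590003])}
wrist {'fx': 296.1040301159313, 'fy': 296.1040301159313, 'cx': 275.2654317509786, 'cy': 211.28865844434384, 'R': array([[ 0.42486233,  0.90525697, -0.00135144],
       [ 0.86923096, -0.40753644,  0.27991355],
       [ 0.25284293, -0.12009944, -0.96002426]]), 't': array([-624.33225662,  -36.79177876,  378.89250795])}
{'t': 0.15, 'joint_positions': array([-1.20115149,  0.41172988, -0.01270605,  1.59683647,  0.00559266,
        1.13431939, -0.08221707]), 'joint_vel': array([-0.00124598, -0.00230252,  0.00145131, -0.00378402, -0.00089534,
       -0.00112013,  0.0016042 ]), 'effort': array([ 1.48954834e-03, -6.01038480e+01,  6.82703275e-01, -2.99644482e+01,
        1.38900499e-02,  7.89359357e-03,  2.54171511e-05]), 'position': array([264.84993912, 565.65061191, 203.74403315]), 'tool_rot': array([ 2.17178857e-01,  9.76131625e-01, -6.21529492e-04, -9.53097508e-05]), 'contact_force': array([ 1.16295159, -0.59706685, -0.16155259]), 'moment': array([-0.07757123,  0.02420062, -0.02901467]), 'gripper_width': 85.3699833174032} 8.0
```

View pics/scene0.png

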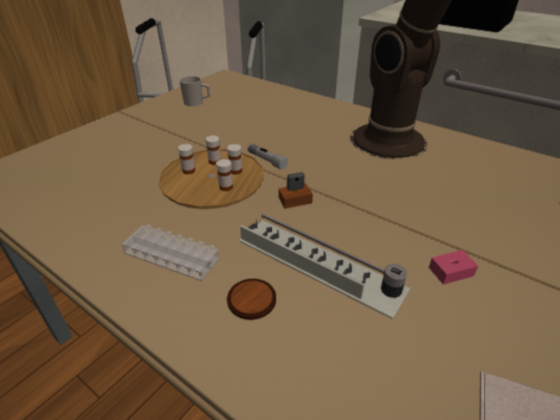

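View pics/top0.png

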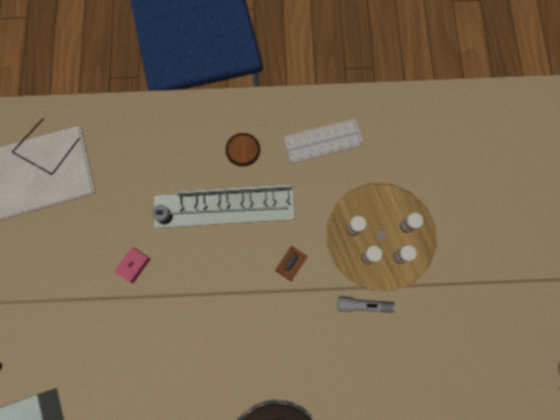

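Four bottles are on the turntable. Key candidates: the wooden block with the grey-handled key, top (291,262), and the pink block with an empty slot, top (131,264), which is the look-alike. The key is in the wooden one. I'll check that choice in a close crop along with the rack and bottles.

```bash
python3 - <<'E'
import cv2,numpy as np
im=cv2.imread("pics/top0.png")
def crop(x0,y0,w,h,s): return cv2.resize(im[y0:y0+h,x0:x0+w],None,fx=s,fy=s,interpolation=cv2.INTER_CUBIC)
a=crop(145,175,160,60,5) # 800x300
b=crop(265,240,60,50,5) #300x250
c=crop(325,200,100,75,4) #400x300
out=np.zeros((600,800,3),np.uint8); out[:300]=a; out[300:550,:300]=b; out[300:,400:]=c
cv2.imwrite("pics/c1.png",out)
E
```

```text
(no output)
```

View pics/c1.png

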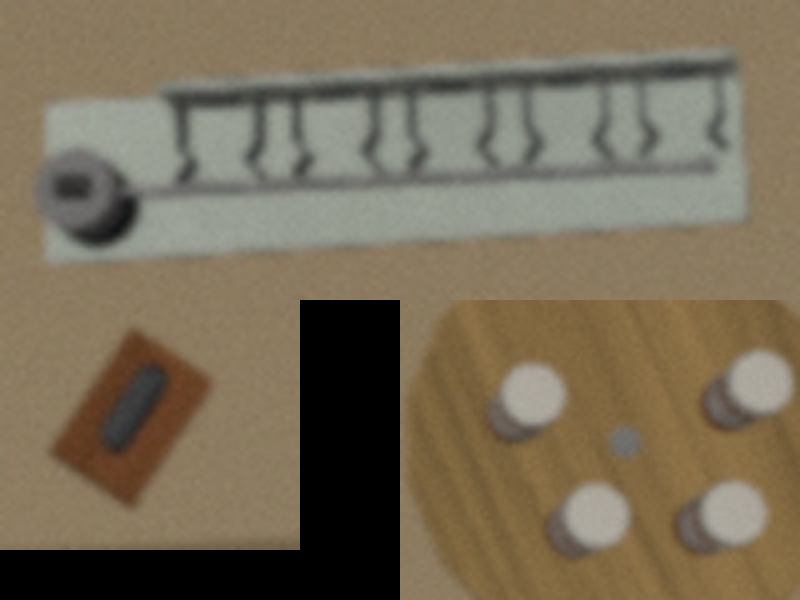

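```bash
cat > h.py <<'E'
from station import robot, snapshot, calibration
import numpy as np, cv2
from scipy.spatial.transform import Rotation as Ro
def w(name,u,v,z,c=None):
    c=c or calibration(name)
    d=c["R"].T@np.array([(u-c["cx"])/c["fx"],(v-c["cy"])/c["fy"],1]); o=-c["R"].T@c["t"]
    return o+d*(z-o[2])/d[2]
def proj(name,X,c=None):
    c=c or calibration(name); p=c["R"]@np.array(X,float)+c["t"]
    return p[:2]/p[2]*[c["fx"],c["fy"]]+[c["cx"],c["cy"]]
def go(pos=None,ang=None):
    """shift (tool axes), rotvec to reach TCP pos with tool down and tool-y (jaw) at world angle ang (mod pi)"""
    s=robot.get_state(); R=Ro.from_quat(s["tool_rot"]); p=s["position"]
    if pos is None: pos=p
    if ang is None: a=R.as_matrix()[:,1]; ang=np.arctan2(a[1],a[0])
    best=None
    for k in (0,np.pi):
        y=np.array([np.cos(ang+k),np.sin(ang+k),0]); z=np.array([0,0,-1.]); T=np.stack([np.cross(y,z),y,z],1)
        rv=(R.inv()*Ro.from_matrix(T)).as_rotvec()
        if best is None or np.linalg.norm(rv)<np.linalg.norm(best): best=rv
    print("shift",R.inv().apply(np.array(pos)-p).round(1),"turn",best.round(3), "j7 %.2f"%s["joint_positions"][6])
def st():
    s=robot.get_state(); R=Ro.from_quat(s["tool_rot"]).as_matrix()
    print("t %.2f"%s["t"],"p",s["position"].round(1),"jawang %.4f"%np.arctan2(R[1,1],R[0,1]),"F",s["contact_force"].round(1),"M",s["moment"].round(2),"w %.1f"%s["gripper_width"],"q",s["joint_positions"].round(2)); return s
E
python3 - <<'E'
from h import *
A=lambda x,y,z:w("top",145+x/5-.4,175+y/5-.4,z)
B=lambda x,y,z:w("top",265+x/5-.4,240+(y-300)/5-.4,z)
C=lambda x,y,z:w("top",325+(x-400)/4-.4,200+(y-300)/4-.4,z)
cs=[A(*p,6) for p in((47,262),(45,103),(747,218),(733,48))]
for c in cs: print("plate",c.round(1))
lk=A(75,188,59); be=A(713,165,43.5); print("lock",lk.round(1),"barend",be.round(1),"dist",np.linalg.norm((be-lk)[:2]),"angle",np.degrees(np.arctan2(*(be-lk)[1::-1])))
m=np.mean(cs,0); d=(cs[0]-cs[2])+(cs[1]-cs[3]); print("centre",m.round(1),"yaw",np.degrees(np.arctan2(-d[0],d[1])))
e1,e2=B(153,372,82),B(115,440,82);print("key",e1.round(1),e2.round(1),(e1/2+e2/2).round(1),"ang",np.degrees(np.arctan2(*(e1-e2)[1::-1])))
bc=[B(*p,30) for p in((137,328),(212,380),(133,507),(52,452))]; print("block",[b.round(1) for b in bc],np.mean(bc,0).round(1),np.degrees(np.arctan2(*(bc[0]-bc[3])[1::-1])),np.degrees(np.arctan2(*(bc[1]-bc[2])[1::-1])))
for p in((533,395),(760,383),(598,516),(733,513)):print("bottle",C(*p,95).round(1))
print(C(625,440,19))
E
```

```text
plate [556.1 297.3   6. ]
plate [642.4 300.2   6. ]
plate [564.4 -70.1   6. ]
plate [657.5 -67.    6. ]
lock [582.7 268.8  59. ] barend [584.9 -52.6  43.5] dist 321.3927744189532 angle -89.60638964200376
centre [605.1 115.1   6. ] yaw 1.8265612472024217
key [460.4 -65.8  82. ] [428.6 -46.1  82. ] [444.5 -55.9  82. ] ang -31.774660121443844
block [array([489.7, -60.7,  30. ]), array([461.7, -97.3,  30. ]), array([400. , -54.5,  30. ]), array([428.9, -15.2,  30. ])] [445.1 -56.9  30. ] -36.786977258254176 -34.695262272996324
bottle [ 526.6 -219.7   95. ]
bottle [ 528.3 -356.9   95. ]
bottle [ 452.  -252.4   95. ]
bottle [ 450.5 -332.5   95. ]
[ 509.38819758 -290.57402183   19.        ]
```

```bash
python3 - <<'E'
from h import *
st(); go([445,-56,230],np.radians(55)); go([445,-56,230])
E
python3 -m handwheel '[[[0,0,0],[0,0,0],0]]'
```

```text
t 0.15 p [264.8 565.7 203.7] jawang 1.1329 F [ 1.2 -0.6 -0.2] M [-0.08  0.02 -0.03] w 85.4 q [-1.2   0.41 -0.01  1.6   0.01  1.13 -0.08]
shift [-426.7 -486.7  -25.6] turn [-0.001  0.     0.173] j7 -0.08
shift [-426.7 -486.7  -25.6] turn [-0.001  0.     0.   ] j7 -0.08
t: 0.23
position: [264.7, 565.5, 203.4]
tool_rot: [0.217, 0.976, -0.001, -0.0]
contact_force: [0.3, -0.2, 0.1]
gripper_width: 85.7
```

```bash
python3 -m handwheel '[[[-27,-30,-2],[0,0,0],0],[[-53,-61,-3],[0,0,0],0],[[-80,-91,-5],[0,0,0],0],[[-107,-122,-6],[0,0,0],0],[[-133,-152,-8],[0,0,0],0]]' >/dev/null
python3 -m handwheel '[[[-27,-30,-2],[0,0,0],0],[[-53,-61,-3],[0,0,0],0],[[-80,-91,-5],[0,0,0],0],[[-107,-122,-6],[0,0,0],0],[[-133,-152,-8],[0,0,0],0]]' >/dev/null
python3 -m handwheel '[[[-27,-30,-2],[0,0,0],0],[[-53,-61,-3],[0,0,0],0],[[-80,-91,-5],[0,0,0],0],[[-107,-122,-6],[0,0,0],0],[[-107,-122,-6],[0,0,0],0]]' >/dev/null
python3 - <<'E'
from h import *
st(); go([445,-56,230],np.radians(55))
E
```

```text
t 1.48 p [423.6   9.7 227. ] jawang 1.1238 F [ 0.2  0.2 -0. ] M [ 0.04 -0.04  0.01] w 85.5 q [-0.54  0.02  0.41  2.04 -0.01  1.08  1.  ]
shift [-47.7 -50.   -2.8] turn [-0.002  0.003  0.164] j7 1.00
```

```bash
python3 -m handwheel '[[[-16,-17,-1],[0,0,0.05],0],[[-32,-34,-2],[0,0,0.1],0],[[-48,-50,-3],[0,0,0.164],0],[[-48,-50,-3],[0,0,0.164],0],[[-48,-50,-3],[0,0,0.164],0]]' >/dev/null
python3 - <<'E'
from h import *
st(); c=calibration("wrist"); im=snapshot("wrist")
print(proj("wrist",[445,-56,82],c), -c["R"].T@c["t"])
cv2.imwrite("pics/w1.png",im)
np.save("w1.npy",c,allow_pickle=True)
E
```

```text
t 1.90 p [445.3 -57.  230.2] jawang 0.9578 F [ 0.9  0.2 -0.1] M [ 0.01  0.02 -0.03] w 85.3 q [-0.45  0.07  0.49  1.99 -0.03  1.09  1.02]
[276.04019704 190.50051748] [387.78657427 -15.81812865 399.40798838]
```

View pics/w1.png

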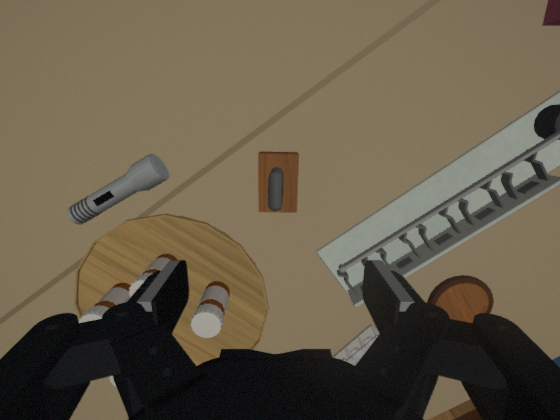

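The wooden block holds the key, at (277,190) where the estimate put it. Its edges line up with the jaws, so I'll descend.

```bash
python3 -m handwheel '[[[0,0,30],[0,0,0],0],[[0,0,65],[0,0,0],0],[[0,0,100],[0,0,0],0],[[0,0,135],[0,0,0],0],[[0,0,160],[0,0,0],0]]' 60 >/dev/null
python3 -m handwheel '[[[0,0,10],[0,0,0],0],[[0,0,16],[0,0,0],0.3],[[0,0,16],[0,0,0],0.6],[[0,0,16],[0,0,0],1],[[0,0,16],[0,0,0],1]]' 60
python3 -m handwheel '[[[0,0,0],[0,0,0],1],[[0,0,0],[0,0,0],1],[[0,0,0],[0,0,0],1]]' 60
python3 - <<'E'
from h import *
st()
E
```

```text
t: 2.78
position: [444.5, -54.6, 52.6]
tool_rot: [0.299, 0.954, -0.001, 0.001]
contact_force: [0.7, -0.5, 0.2]
gripper_width: 38.6
t: 3.03
position: [445.7, -54.5, 53.7]
tool_rot: [0.299, 0.954, -0.001, 0.002]
contact_force: [-0.9, -0.3, 7.2]
gripper_width: 11.9
t 3.03 p [445.7 -54.5  53.7] jawang 0.9638 F [-0.9 -0.3  7.2] M [-0.01  0.04  0.02] w 11.9 q [-0.35  0.34  0.44  2.19 -0.23  0.65  1.22]
```

```bash
python3 -m handwheel '[[[0,0,-8],[0,0,0],1],[[0,0,-16],[0,0,0],1],[[0,0,-24],[0,0,0],1],[[0,0,-35],[0,0,0],1],[[0,0,-50],[0,0,0],1]]' 60
python3 -m handwheel '[[[0,0,-25],[0,0,0],1],[[0,0,-60],[0,0,0],1],[[0,0,-60],[0,0,0],1]]' 60
python3 - <<'E'
from h import *
st(); 
im=snapshot("scene"); 
p=proj("scene",[445,-55,130]).astype(int); x0,y0=max(p[0]-60,0),max(p[1]-45,0)
a=cv2.resize(im[y0:y0+90,x0:x0+120],None,fx=4,fy=4,interpolation=cv2.INTER_CUBIC); 
b=snapshot("wrist"); bb=cv2.resize(b[120:270,200:360],None,fx=2,fy=2)
out=np.zeros((400,800,3),np.uint8); out[:360,:480]=a; out[:300,480:]=bb
cv2.imwrite("pics/k2.png",out)
E
```

```text
t: 3.45
position: [445.0, -54.5, 104.4]
tool_rot: [0.299, 0.954, -0.001, 0.001]
contact_force: [-0.2, -0.2, 0.1]
gripper_width: 11.6
t: 3.7
position: [447.9, -55.0, 170.1]
tool_rot: [0.299, 0.954, 0.001, 0.005]
contact_force: [1.7, -0.0, -1.0]
gripper_width: 11.7
t 3.70 p [447.9 -55.  170.1] jawang 0.9627 F [ 1.7 -0.  -1. ] M [ 0.   -0.14 -0.02] w 11.7 q [-0.44  0.14  0.51  2.08 -0.09  0.93  1.08]
```

View pics/k2.png

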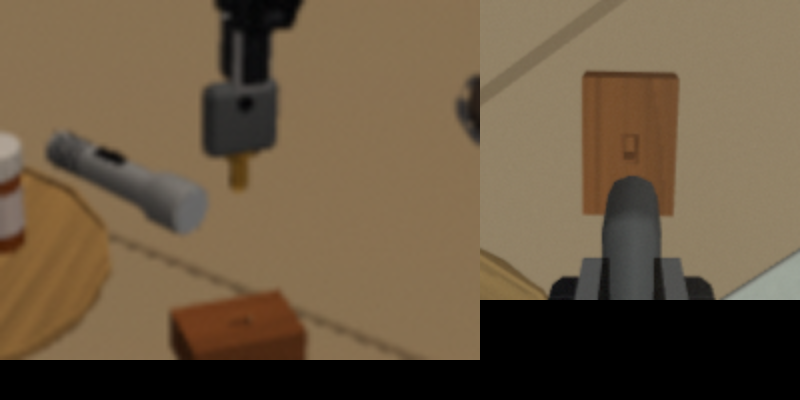

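```bash
python3 - <<'E'
from h import *
s=st(); R=Ro.from_quat(s["tool_rot"]).as_matrix(); p=s["position"]
im=snapshot("scene"); wi=snapshot("wrist")
for lab,off,col in (("tip",[0,0,8],(0,0,255)),("grasp",[0,0,-11],(0,255,0)),("handtop",[0,0,-28.3],(255,0,0)),("handbot",[0,0,17.7],(255,255,0))):
  for sg in (-6,6):
    P=p+R@(np.array(off)+[0,sg,0])
    for n,I in(("scene",im),("wrist",wi)):
        u=proj(n,P); print(lab,sg,n,u.round(1))
p0=proj("scene",p).astype(int)
a=cv2.resize(im[p0[1]-50:p0[1]+30,p0[0]-35:p0[0]+35],None,fx=6,fy=6,interpolation=cv2.INTER_CUBIC); print("scene crop org",p0-[35,50])
b=cv2.resize(wi[190:340,200:360],None,fx=2.3,fy=2.3)
out=np.zeros((480,800,3),np.uint8); out[:,:420]=a; out[:345,425:425+368]=b
cv2.imwrite("pics/k3.png",out)
E
```

```text
t 3.80 p [445.8 -54.2 166. ] jawang 0.9639 F [-0.6 -0.1 -0.6] M [ 0.02 -0.02 -0.06] w 11.6 q [-0.44  0.15  0.51  2.08 -0.09  0.93  1.08]
tip -6 scene [295.9 145.1]
tip -6 wrist [266.9 241.9]
tip 6 scene [297.7 147.4]
tip 6 wrist [285.8 241.9]
grasp -6 scene [296.1 137.8]
grasp -6 wrist [265.9 254.3]
grasp 6 scene [297.9 140.1]
grasp 6 wrist [286.8 254.3]
handtop -6 scene [296.3 131. ]
handtop -6 wrist [264.8 268.2]
handtop 6 scene [298.2 133.3]
handtop 6 wrist [287.9 268.2]
handbot -6 scene [295.8 148.7]
handbot -6 wrist [267.3 236.4]
handbot 6 scene [297.6 151.1]
handbot 6 wrist [285.3 236.4]
scene crop org [261  93]
```

View pics/k3.png

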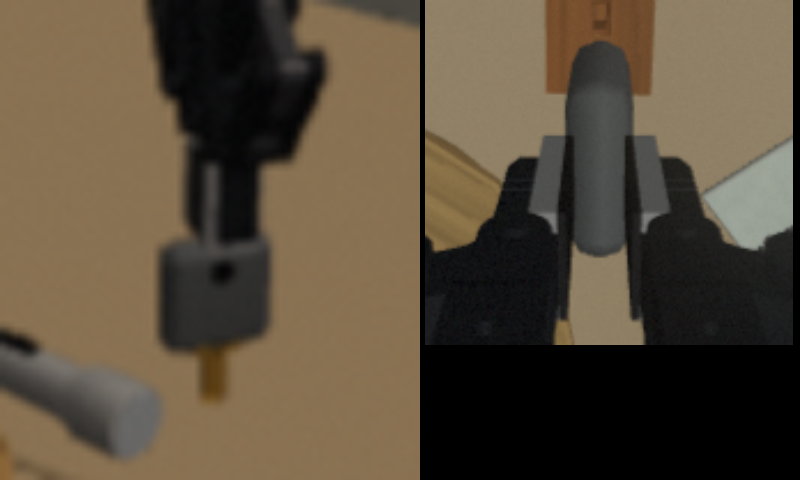

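The scene view shows the fingertips barely overlapping the top of the handle, so the grip is shallow. I'll set the key back in its slot and grip 15 mm deeper.

```bash
python3 -m handwheel '[[[0,0,35],[0,0,0],1],[[0,0,70],[0,0,0],1],[[0,0,80],[0,0,0],1],[[0,0,80],[0,0,0],1]]' 60
python3 - <<'E'
from h import *
st();go([445.5,-54.5,55],0.9638)
E
```

```text
t: 4.23
position: [441.4, -54.5, 81.2]
tool_rot: [0.299, 0.954, -0.002, -0.002]
contact_force: [1.2, -0.3, -1.0]
gripper_width: 11.6
t 4.23 p [441.4 -54.5  81.2] jawang 0.9634 F [ 1.2 -0.3 -1. ] M [-0.    0.02  0.02] w 11.6 q [-0.39  0.29  0.47  2.17 -0.19  0.73  1.18]
shift [-3.5  2.5 26.2] turn [-0.006 -0.003 -0.   ] j7 1.18
```

```bash
python3 -m handwheel '[[[-3,2,0],[0,0,0],1],[[-3.5,2.5,0],[0,0,0],1],[[-3.5,2.5,0],[0,0,0],1]]' 60 >/dev/null
python3 - <<'E'
from h import *
st();go([445.5,-54.5,55],0.9638)
E
```

```text
t 4.48 p [446.9 -54.5  82.3] jawang 0.9634 F [ 0.2 -0.4  0.1] M [ 0.    0.03 -0.01] w 11.2 q [-0.39  0.3   0.47  2.16 -0.2   0.73  1.18]
shift [ 1.2 -0.7 27.3] turn [-0.005 -0.001 -0.   ] j7 1.18
```

```bash
python3 -m handwheel '[[[0.8,-0.5,5],[0,0,0],1],[[0.8,-0.5,10],[0,0,0],1],[[0.8,-0.5,15],[0,0,0],1],[[0.8,-0.5,20],[0,0,0],1],[[0.8,-0.5,24],[0,0,0],1]]' 60
python3 -m handwheel '[[[0,0,2],[0,0,0],1],[[0,0,3],[0,0,0],1],[[0,0,3],[0,0,0],1]]' 60
```

```text
t: 4.9
position: [445.7, -54.5, 57.7]
tool_rot: [0.299, 0.954, -0.002, -0.002]
contact_force: [0.5, 0.6, -1.1]
gripper_width: 11.7
t: 5.15
position: [445.4, -54.6, 54.4]
tool_rot: [0.299, 0.954, -0.002, -0.002]
contact_force: [-0.0, 0.1, -0.7]
gripper_width: 11.3
```

Key is back in its slot with no contact force. I'll open, go 15 mm lower and close.

```bash
python3 -m handwheel '[[[0,0,0],[0,0,0],0.5],[[0,0,0],[0,0,0],0.3],[[0,0,0],[0,0,0],0.3],[[0,0,5],[0,0,0],0.3],[[0,0,10],[0,0,0],0.3]]' 60
python3 -m handwheel '[[[0,0,5],[0,0,0],0.3],[[0,0,5],[0,0,0],0.6],[[0,0,5],[0,0,0],1],[[0,0,5],[0,0,0],1],[[0,0,5],[0,0,0],1]]' 60
python3 -m handwheel '[[[0,0,0],[0,0,0],1],[[0,0,0],[0,0,0],1]]' 60
python3 - <<'E'
from h import *
s=st(); p=s["position"]
im=snapshot("scene"); p0=proj("scene",p).astype(int)
a=cv2.resize(im[p0[1]-50:p0[1]+30,p0[0]-35:p0[0]+35],None,fx=6,fy=6,interpolation=cv2.INTER_CUBIC)
cv2.imwrite("pics/k4.png",a)
E
```

```text
t: 5.57
position: [445.8, -54.5, 44.4]
tool_rot: [0.299, 0.954, -0.002, -0.001]
contact_force: [0.8, -0.5, -0.2]
gripper_width: 59.9
t: 5.98
position: [445.9, -54.6, 39.5]
tool_rot: [0.299, 0.954, -0.002, -0.001]
contact_force: [-1.0, -0.9, 2.9]
gripper_width: 14.5
t: 6.15
position: [445.9, -54.6, 39.6]
tool_rot: [0.299, 0.954, -0.002, -0.001]
contact_force: [-1.3, 0.1, 1.0]
gripper_width: 14.1
t 6.15 p [445.9 -54.6  39.6] jawang 0.9634 F [-1.3  0.1  1. ] M [-0.02  0.14 -0.01] w 14.1 q [-0.35  0.37  0.43  2.19 -0.26  0.63  1.24]
```

View pics/k4.png

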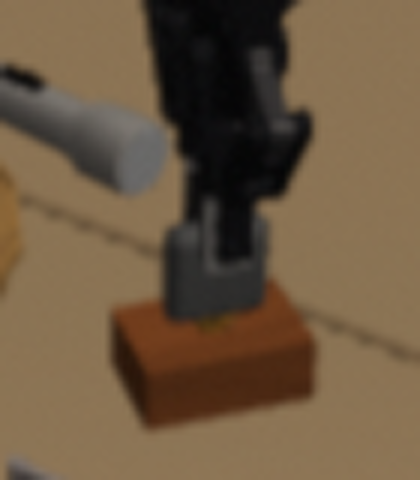

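```bash
python3 -m handwheel '[[[0,0,-8],[0,0,0],1],[[0,0,-16],[0,0,0],1],[[0,0,-24],[0,0,0],1],[[0,0,-55],[0,0,0],1],[[0,0,-90],[0,0,0],1]]' 60 >/dev/null
python3 -m handwheel '[[[0,0,-20],[0,0,0],1],[[0,0,-38],[0,0,0],1],[[0,0,-38],[0,0,0],1],[[0,0,-38],[0,0,0],1]]' 60 >/dev/null
python3 - <<'E'
from h import *
s=st(); c=calibration("wrist"); im=snapshot("wrist"); s=st()
cv2.imwrite("pics/w5.png",im)
print(proj("wrist",[445.4,-55,30],c), proj("wrist",s["position"]-[0,0,126],c))
cv2.imwrite("pics/w5c.png",cv2.resize(im[160:240,226:326],None,fx=8,fy=8,interpolation=cv2.INTER_CUBIC)[:600])
np.save("w5.npy",dict(c=c,s=s),allow_pickle=True)
E
```

```text
t 6.95 p [445.8 -54.3 169.4] jawang 0.9633 F [-0.8  0.3 -0.5] M [-0.    0.05  0.04] w 14.3 q [-0.45  0.15  0.52  2.07 -0.09  0.95  1.08]
t 7.00 p [445.  -54.2 168.4] jawang 0.9632 F [-1.5  0.  -0.9] M [-0.03  0.01 -0.04] w 14.5 q [-0.45  0.15  0.52  2.07 -0.09  0.94  1.08]
[274.9594016 193.6520039] [275.26575297 195.57915943]
```

View pics/w5c.png

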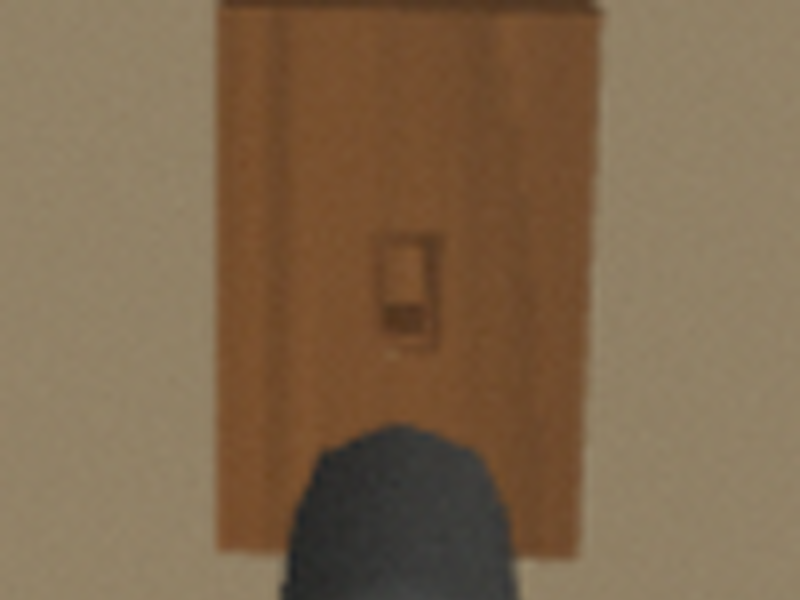

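```bash
python3 - <<'E'
from h import *
go([582.7,268.8,198],np.radians(1))
E
```

```text
shift [ 71.4 343.7 -31.5] turn [-0.007  0.     0.946] j7 1.08
```

```bash
python3 -m handwheel '[[[6,28,-6],[0,0,0.1],1],[[13,62,-14],[0,0,0.22],1],[[21,100,-24],[0,0,0.34],1],[[29,138,-32],[0,0,0.46],1],[[36,175,-32],[0,0,0.58],1]]' 60
python3 - <<'E'
from h import *
go([582.7,268.8,198],np.radians(1))
E
```

```text
t: 7.42
position: [516.1, 112.0, 199.7]
tool_rot: [0.562, 0.827, -0.003, -0.001]
contact_force: [1.6, -1.5, -1.4]
gripper_width: 14.5
shift [121.3 119.7   0.8] turn [-0.006  0.002  0.36 ] j7 0.22
```

```bash
python3 -m handwheel '[[[28,28,0],[0,0,0.1],1],[[56,56,0],[0,0,0.2],1],[[84,84,0],[0,0,0.3],1],[[108,106,0],[0,0,0.36],1],[[121,119.7,0],[0,0,0.36],1]]' 60 >/dev/null
python3 -m handwheel '[[[0,0,0],[0,0,0],1],[[0,0,0],[0,0,0],1]]' 60 >/dev/null
python3 - <<'E'
from h import *
s=st(); c=calibration("wrist"); im=snapshot("wrist"); s=st()
go([582.7,268.8,198],np.radians(1))
cv2.imwrite("pics/w6.png",im); print(proj("wrist",s["position"]-[0,0,139],c))
cv2.imwrite("pics/w6c.png",cv2.resize(im[130:280,176:376],None,fx=4,fy=4,interpolation=cv2.INTER_CUBIC))
np.save("w6.npy",dict(c=c,s=s),allow_pickle=True)
E
```

```text
t 8.00 p [580.7 274.7 193.2] jawang 0.0203 F [-0.5  0.2 -0.5] M [-0.    0.03  0.01] w 14.9 q [-0.87  0.49  0.52  1.58 -0.26  1.15 -0.28]
t 8.05 p [581.  272.7 194. ] jawang 0.0182 F [ 0.6 -0.6 -1.4] M [ 0.02 -0.02 -0.04] w 14.5 q [-0.87  0.49  0.52  1.58 -0.26  1.15 -0.28]
shift [-4.   1.6 -4. ] turn [-0.011  0.006  0.001] j7 -0.28
[276.25245995 195.20681268]
```

View pics/w6c.png

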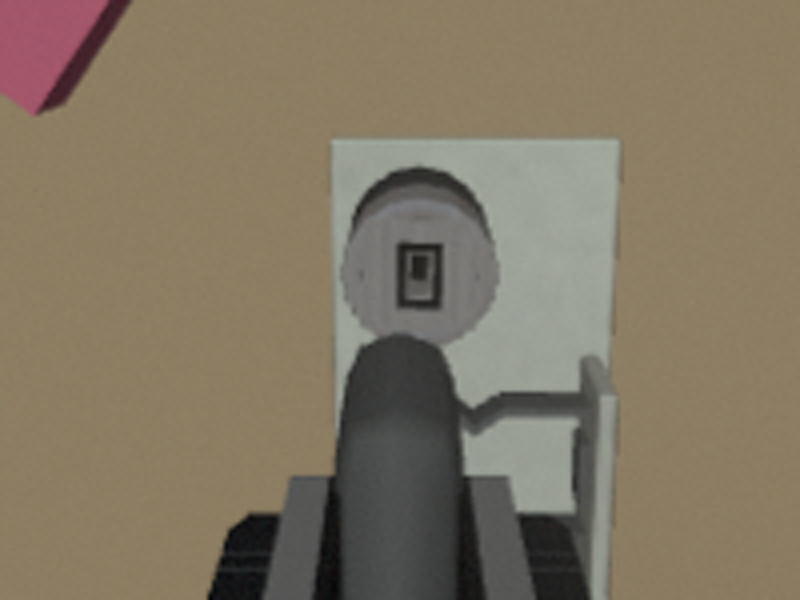

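```bash
python3 - <<'E'
from h import *
d5=np.load("w5.npy",allow_pickle=True).item(); d6=np.load("w6.npy",allow_pickle=True).item()
def off(d,u,v,z):
    X=w("wrist",u,v,z,d["c"]); R=Ro.from_quat(d["s"]["tool_rot"]).as_matrix(); y=R[:,1]*[1,1,0]; y/=np.linalg.norm(y); x=np.cross(y,[0,0,-1.]); e=X-d["s"]["position"]; return X.round(1),round(e@x,2),round(e@y,2)
print(off(d5,276.6,195.8,30), off(d6,280.4,198.4,59)); print(w("wrist",276.6,195.8,30,d5["c"])-np.array([445.9,-54.6,30]))
print(Ro.from_quat(d5["s"]["tool_rot"]).as_matrix()[:,2],Ro.from_quat(d6["s"]["tool_rot"]).as_matrix()[:,2])
E
```

```text
(array([448.3, -54.9,  30. ]), np.float64(-3.13), np.float64(1.37)) (array([585.4, 270.3,  59. ]), np.float64(-2.48), np.float64(4.41))
[ 2.43234035 -0.30419958  0.        ]
[-0.00581631 -0.00342868 -0.99997721] [-0.01119048 -0.00649437 -0.99991629]
```

```bash
python3 - <<'E'
from h import *
go([585.2,272.3,97],0.015)
E
```

```text
shift [ 0.1  5.3 96.9] turn [-0.011  0.006  0.003] j7 -0.28
```

```bash
python3 -m handwheel '[[[0,3,20],[-0.011,0.006,0.003],1],[[0,5,45],[-0.011,0.006,0.003],1],[[0,5.3,70],[-0.011,0.006,0.003],1],[[0,5.3,90],[-0.011,0.006,0.003],1],[[0.1,5.3,97],[-0.011,0.006,0.003],1]]' 60 >/dev/null
python3 -m handwheel '[[[0,0,0],[0,0,0],1],[[0,0,0],[0,0,0],1]]' 60 >/dev/null
python3 - <<'E'
from h import *
st();st();go([585.2,272.3,97],0.015)
s=st();im=snapshot("scene")
p0=proj("scene",[585,270,75]).astype(int)
a=cv2.resize(im[p0[1]-35:p0[1]+25,p0[0]-40:p0[0]+40],None,fx=8,fy=8,interpolation=cv2.INTER_CUBIC)
cv2.imwrite("pics/k7.png",a)
E
```

```text
t 8.63 p [583.  267.3  93.9] jawang 0.0110 F [ 0.5  0.8 -0.9] M [ 0.02  0.   -0.03] w 14.9 q [-0.83  0.58  0.48  1.68 -0.31  0.96 -0.23]
t 8.63 p [583.  267.3  93.9] jawang 0.0110 F [ 0.5  0.8 -0.9] M [ 0.02  0.   -0.03] w 14.9 q [-0.83  0.58  0.48  1.68 -0.31  0.96 -0.23]
shift [ 5.   2.3 -3.1] turn [-0.006  0.004 -0.004] j7 -0.23
t 8.63 p [583.  267.3  93.9] jawang 0.0110 F [ 0.5  0.8 -0.9] M [ 0.02  0.   -0.03] w 14.9 q [-0.83  0.58  0.48  1.68 -0.31  0.96 -0.23]
```

View pics/k7.png

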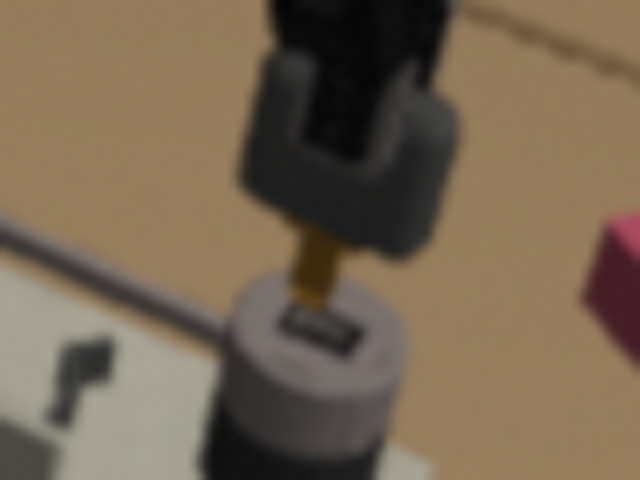

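```bash
python3 -m handwheel '[[[3,1.5,0],[-0.006,0.004,-0.004],1],[[5,2.3,0],[-0.006,0.004,-0.004],1],[[5,2.3,0],[-0.006,0.004,-0.004],1],[[5,2.3,0],[-0.006,0.004,-0.004],1]]' 60 >/dev/null
python3 - <<'E'
from h import *
st();go([585.2,272.3,97],0.015)
E
```

```text
t 9.02 p [586.2 273.6  95.5] jawang 0.0160 F [-1.   0.5 -0.5] M [-0.01 -0.06  0.  ] w 14.5 q [-0.84  0.58  0.48  1.68 -0.32  0.95 -0.23]
shift [-1.3 -1.  -1.5] turn [ 0.003 -0.001  0.001] j7 -0.23
```

```bash
python3 -m handwheel '[[[-0.8,-0.6,0],[0,0,0],1],[[-0.8,-0.6,3],[0,0,0],1],[[-0.8,-0.6,6],[0,0,0],1],[[-0.8,-0.6,8],[0,0,0],1],[[-0.8,-0.6,10],[0,0,0],1]]' 60 
python3 -m handwheel '[[[0,0,1],[0,0,0],1],[[0,0,1],[0,0,0],1]]' 60
```

```text
t: 9.43
position: [585.3, 272.7, 85.0]
tool_rot: [0.701, 0.713, 0.001, 0.0]
contact_force: [-2.3, -0.7, 0.9]
gripper_width: 14.5
t: 9.6
position: [584.9, 272.6, 83.4]
tool_rot: [0.701, 0.713, 0.001, 0.0]
contact_force: [-0.4, -0.5, -1.3]
gripper_width: 14.5
```

It's entering without force, so I'll press on down.

```bash
python3 -m handwheel '[[[0,0,3],[0,0,0],1],[[0,0,6],[0,0,0],1],[[0,0,9],[0,0,0],1],[[0,0,12],[0,0,0],1],[[0,0,13],[0,0,0],1]]' 60 
python3 -m handwheel '[[[0,0,1],[0,0,0],1],[[0,0,1],[0,0,0],1]]' 60; python3 -c "
from h import *
st()"
```

```text
t: 10.02
position: [585.1, 272.6, 70.3]
tool_rot: [0.701, 0.713, 0.001, 0.0]
contact_force: [-3.4, -1.4, 8.6]
gripper_width: 14.6
t: 10.18
position: [585.1, 272.7, 70.2]
tool_rot: [0.701, 0.713, 0.001, -0.0]
contact_force: [-3.2, -1.5, 7.5]
gripper_width: 14.8
t 10.18 p [585.1 272.7  70.2] jawang 0.0158 F [-3.2 -1.5  7.5] M [-0.23  0.86 -0.04] w 14.8 q [-0.83  0.61  0.46  1.7  -0.33  0.91 -0.22]
```

Key is seated: TCP z is 70.2 and I expected about 70.6. Next I turn clockwise.

```bash
python3 -m handwheel '[[[0,0.2,-1],[0,0,0.11],1],[[-0.1,0.5,-1],[0,0,0.22],1],[[-0.1,0.7,-1],[0,0,0.33],1],[[-0.2,0.9,-1],[0,0,0.44],1],[[-0.3,1.1,-1],[0,0,0.55],1]]' 60
python3 -c "
from h import *
st()"
```

```text
t: 10.6
position: [585.6, 272.4, 71.3]
tool_rot: [0.87, 0.493, 0.0, -0.001]
contact_force: [-3.6, -0.1, 2.9]
gripper_width: 14.4
t 10.60 p [585.6 272.4  71.3] jawang -0.5392 F [-3.6 -0.1  2.9] M [-0.15  0.91  0.13] w 14.4 q [-0.92  0.64  0.61  1.7  -0.44  0.94 -0.68]
```

```bash
python3 -m handwheel '[[[0,0.2,0],[0,0,0.11],1],[[-0.1,0.5,0],[0,0,0.22],1],[[-0.1,0.7,0],[0,0,0.33],1],[[-0.2,0.9,0],[0,0,0.44],1],[[-0.3,1.1,0],[0,0,0.55],1]]' 60
python3 -m handwheel '[[[0,0.2,0],[0,0,0.11],1],[[-0.1,0.5,0],[0,0,0.22],1],[[-0.1,0.6,0],[0,0,0.27],1],[[-0.1,0.6,0],[0,0,0.27],1]]' 60
python3 -c "
from h import *
st()
im=snapshot('top');cv2.imwrite('pics/t8.png',im)
z=43.5
k=np.array([585.4,270.3])
for a in (1.1,1.25):
  for yw in (0.4,1.5):
    t=np.radians(-90+yw)-a; print(a,yw,proj('top',[k[0]+320*np.cos(t),k[1]+320*np.sin(t),z]))
cv2.imwrite('pics/t8c.png',cv2.resize(im[150:350,130:330],None,fx=3,fy=3,interpolation=cv2.INTER_CUBIC))
"
```

```text
t: 11.02
position: [586.3, 271.8, 71.4]
tool_rot: [0.972, 0.236, 0.0, -0.001]
contact_force: [-1.5, -1.0, 0.8]
gripper_width: 14.4
t: 11.35
position: [586.5, 271.3, 71.3]
tool_rot: [0.995, 0.102, 0.0, -0.001]
contact_force: [-0.8, 0.3, 1.9]
gripper_width: 14.7
t 11.35 p [586.5 271.3  71.3] jawang -1.3659 F [-0.8  0.3  1.9] M [-0.02  0.3   0.06] w 14.7 q [-1.04  0.71  0.82  1.71 -0.61  0.99 -1.37]
1.1 0.4 [219.56562147 324.99083409]
1.1 1.5 [221.80334723 323.66768615]
1.25 0.4 [201.27278561 333.82541958]
1.25 1.5 [203.68549775 332.84848976]
```

View pics/t8c.png

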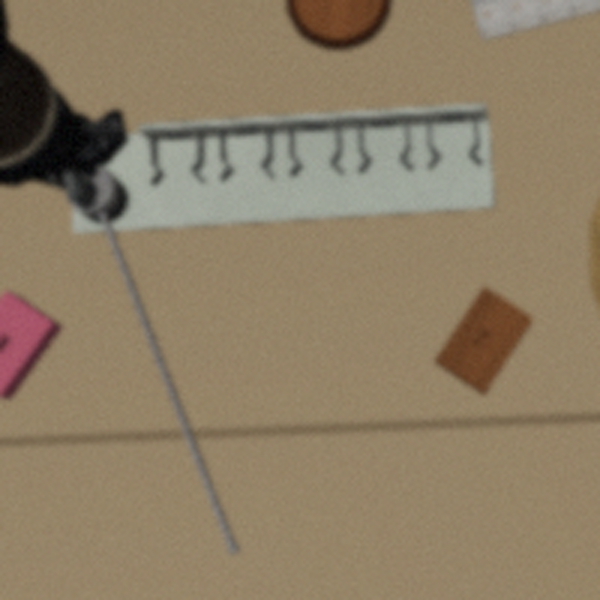

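```bash
python3 -m handwheel '[[[0,0.1,0],[0,0,0.06],1],[[0,0.2,0],[0,0,0.12],1],[[0,0.2,0],[0,0,0.12],1]]' 60
python3 -c "
from h import *
st()
im=snapshot('top');c=im[310:350,185:240]
g=cv2.cvtColor(c,cv2.COLOR_BGR2GRAY).astype(float)-cv2.cvtColor(cv2.imread('pics/top0.png'),cv2.COLOR_BGR2GRAY)[310:350,185:240]
ys,xs=np.where(np.abs(g)>18); 
for r in range(0,40,4):
  k=xs[ys==r]; print(310+r, 185+k.mean() if len(k) else None,len(k))
"
```

```text
t: 11.65
position: [586.5, 271.1, 71.3]
tool_rot: [0.999, 0.044, 0.0, -0.001]
contact_force: [-2.6, 0.1, 2.7]
gripper_width: 14.3
t 11.65 p [586.5 271.1  71.3] jawang -1.4826 F [-2.6  0.1  2.7] M [-0.02  0.41  0.16] w 14.3 q [-1.06  0.73  0.84  1.71 -0.63  1.   -1.46]
310 196.0 1
314 None 0
318 198.0 1
322 None 0
326 None 0
330 None 0
334 None 0
338 None 0
342 None 0
346 None 0
```

```bash
python3 -c "
from h import *
im=snapshot('top')
a=cv2.imread('pics/t8.png');f=cv2.imread('pics/top0.png')
for n,i in (('before',a),('now',im)):
  d=cv2.GaussianBlur(cv2.absdiff(i,f).astype(np.float32).sum(2),(0,0),1.0)
  for r in (290,300,310,320,325,330):
    row=d[r,170:230]; print(n,r,170+row.argmax(),round(float(row.max())), end=' | ')
  print()
k=np.array([585.4,270.3])
for a in (1.15,1.2,1.25,1.3):
  for r in (290,310,325):
    for L in np.arange(100,322,.5):
      t=np.radians(-89.3)-a; u=proj('top',[k[0]+L*np.cos(t),k[1]+L*np.sin(t),43.5])
      if u[1]>r: print(a,r,u.round(1)); break
st()
"
```

```text
before 290 191 38 | before 300 195 38 | before 310 199 37 | before 320 203 38 | before 325 205 36 | before 330 207 38 | 
now 290 188 40 | now 300 192 39 | now 310 195 40 | now 320 199 37 | now 325 200 36 | now 330 202 38 | 
1.15 290 [196.7 290. ]
1.15 310 [206.  310.1]
1.15 325 [212.9 325. ]
1.2 290 [191.8 290.1]
1.2 310 [199.8 310.1]
1.2 325 [205.8 325. ]
1.25 290 [187.1 290.1]
1.25 310 [193.9 310.1]
1.25 325 [199.1 325.2]Traceback (most recent call last):
  File "<string>", line 14, in <module>
    t=np.radians(-89.3)-a; u=proj('top',[k[0]+L*np.cos(t),k[1]+L*np.sin(t),43.5])
                             ~~~~^^^^^^^^^^^^^^^^^^^^^^^^^^^^^^^^^^^^^^^^^^^^^^^^
  File "h.py", line 9, in proj
    c=c or calibration(name); p=c["R"]@np.array(X,float)+c["t"]
           ~~~~~~~~~~~^^^^^^
ValueError: time passes only in moves, steps and waits
```

```bash
python3 -m handwheel '[[[0,0.1,0],[0,0,0.06],1],[[0,0.2,0],[0,0,0.1],1],[[0,0.2,0],[0,0,0.1],1]]' 60
python3 -c "
from h import *
im=snapshot('top')
f=cv2.imread('pics/top0.png')
d=cv2.GaussianBlur(cv2.absdiff(im,f).astype(np.float32).sum(2),(0,0),1.0)
for r in (290,300,310,320,325,330):
    row=d[r,170:230]; print(r,170+row.argmax(),round(float(row.max())), end=' | ')
st()
"
```

```text
t: 12.0
position: [586.5, 271.0, 71.3]
tool_rot: [1.0, -0.003, 0.0, -0.001]
contact_force: [-0.7, -0.8, 1.6]
gripper_width: 14.9
290 188 40 | 300 192 39 | 310 195 39 | 320 199 39 | 325 201 37 | 330 202 39 | t 12.05 p [586.5 271.   71.4] jawang -1.5758 F [-0.5  0.1  1.5] M [-0.09  0.38  0.38] w 14.6 q [-1.07  0.73  0.87  1.71 -0.65  1.01 -1.54]
```

Bar is at its open stop. I'll release the key, rise and go to look over the rack.

```bash
python3 -m handwheel '[[[0,0,0],[0,0,0],0.6],[[0,0,0],[0,0,0],0.3],[[0,0,0],[0,0,0],0.3],[[0,0,-15],[0,0,0],0.3],[[0,0,-40],[0,0,0],0.3]]' 60 >/dev/null
python3 -m handwheel '[[[0,0,-35],[0,0,-0.1],0.3],[[0,0,-70],[0,0,-0.22],0.3],[[0,0,-105],[0,0,-0.34],0.3],[[0,0,-140],[0,0,-0.46],0.3],[[0,0,-170],[0,0,-0.58],0.3]]' >/dev/null
python3 -c "
from h import *
st(); go([560,60,320],0.015)"
```

```text
t 12.88 p [586.2 269.8 284.3] jawang -0.9905 F [ 0.9  0.5 -0.4] M [ 0.01 -0.05  0.06] w 59.8 q [-1.07  0.49  0.86  1.47 -0.38  1.35 -1.17]
shift [-137.   161.1  -35.6] turn [-0.000e+00  1.000e-03 -1.005e+00] j7 -1.17
```

```bash
python3 -m handwheel '[[[-22,26,-6],[0,0,-0.11],0.3],[[-47,55,-14],[0,0,-0.23],0.3],[[-73,86,-22],[0,0,-0.35],0.3],[[-100,117,-30],[0,0,-0.47],0.3],[[-122,143,-35],[0,0,-0.59],0.3]]' >/dev/null
python3 -m handwheel '[[[0,0,0],[0,0,-0.11],0.3],[[0,0,0],[0,0,-0.23],0.3],[[0,0,0],[0,0,-0.35],0.3],[[0,0,0],[0,0,-0.41],0.3],[[0,0,0],[0,0,-0.41],0.3]]' >/dev/null
python3 -c "
from h import *
s=st(); c=calibration('wrist'); im=snapshot('wrist'); s=st(); t=snapshot('top'); cv2.imwrite('pics/t9.png',t)
cv2.imwrite('pics/w9.png',im); np.save('w9.npy',dict(c=c,s=s),allow_pickle=True)
cv2.imwrite('pics/w9c.png',cv2.resize(im,None,fx=1.42,fy=1.42,interpolation=cv2.INTER_CUBIC)[:596,:795])
"
```

```text
t 13.72 p [562.3  78.5 323. ] jawang 0.0147 F [0.1 0.2 0. ] M [-0.    0.04 -0.03] w 59.6 q [-0.79  0.27  0.73  1.6  -0.18  1.34 -0.03]
t 13.77 p [562.3  78.6 322.8] jawang 0.0109 F [-0.4  0.2 -0.7] M [ 0.06  0.03 -0.01] w 59.6 q [-0.79  0.27  0.73  1.6  -0.18  1.34 -0.03]
```

View pics/w9c.png

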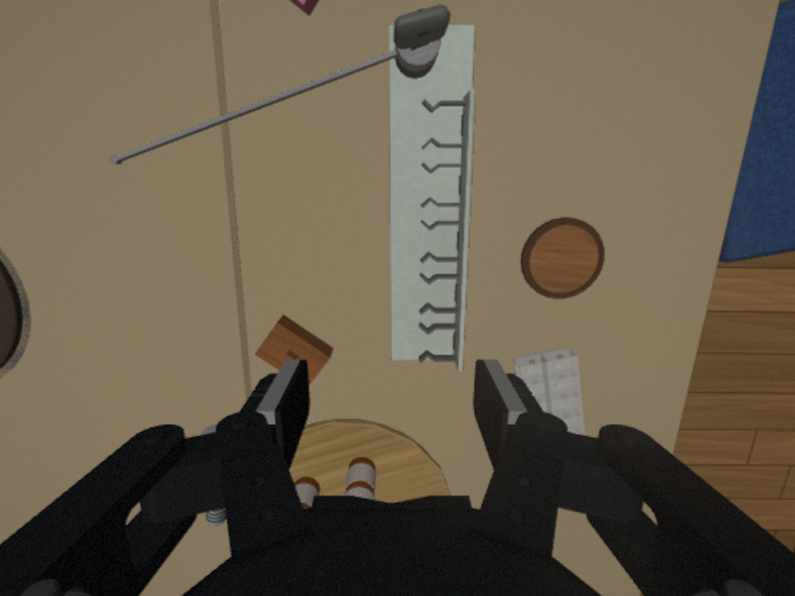

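```bash
python3 -c "
from h import *
d=np.load('w9.npy',allow_pickle=True).item(); c=d['c']
W=lambda x,y,z: w('wrist',x/1.42,y/1.42,z,c)
for n,a,b in ((4,106,144),(3,167,203),(2,224,258),(1,279,309),(0,328,357)):
  p=W(428,(a+b)/2,34); print('clip',n,p.round(1),'span',(W(428,a,34)-W(428,b,34))[1].round(1))
P=[W(389,26,6),W(473,26,6),W(391,360,6)]; print([p.round(1) for p in P])
e=P[0]-P[2]; print('yaw deg',np.degrees(np.arctan2(-e[0],e[1])),np.linalg.norm(e))
for q in ((471,92),(461,370)): print('board top',W(*q,46).round(1))
print('bar end',W(116,160,43.5).round(1))
# caps
t=cv2.imread('pics/t9.png').astype(int)
m=((t.min(2)>120)&(t.max(2)-t.min(2)<40)).astype(np.uint8); m[:180]=0;m[290:]=0;m[:,:325]=0;m[:,440:]=0
n,l,stt,cen=cv2.connectedComponentsWithStats(m)
for i in range(1,n):
  if stt[i,4]>60: print(stt[i],cen[i].round(1),w('top',*cen[i],95).round(1))
"
```

```text
clip 4 [600. 201.  34.] span 35.8
clip 3 [602.2 142.3  34. ] span 36.5
clip 2 [604.5  83.4  34. ] span 37.1
clip 1 [606.8  23.4  34. ] span 35.2
clip 0 [609.1 -35.4  34. ] span 36.4
[array([559.2, 296.7,   6. ]), array([644.4, 297.9,   6. ]), array([566.3, -70.9,   6. ])]
yaw deg 1.1072364070793612 367.6469564188351
board top [639.5 229.8  46. ]
board top [647.5 -64.4  46. ]
bar end [284.7 162.5  43.5]
[406 213  17  16 213] [414.2 220.4] [ 528.2 -356.    95. ]
[348 216  18  17 221] [357.1 223.9] [ 525.3 -217.7   95. ]
[399 245  17  17 218] [407.1 253.2] [ 449.8 -330.7   95. ]
[363 246  19  17 224] [373.  253.8] [ 451.8 -249.7   95. ]
```

```bash
python3 -c "
from h import *
go([526,-219,240],0.0)"
python3 -m handwheel '[[[-30,-5,8],[0,0,0],0.3],[[-70,-9,20],[0,0,0],0.3],[[-110,-14,30],[0,0,0],0.3],[[-150,-18,40],[0,0,0],0.3],[[-185,-23,50],[0,0,0],0.3]]' >/dev/null
python3 -c "
from h import *
st();go([526,-219,240],0.0)"
```

```text
shift [-297.5  -39.5   82.4] turn [ 0.003 -0.     0.01 ] j7 -0.03
t 14.23 p [ 540.7 -109.1  272.6] jawang 0.0068 F [0.2 0.4 0.1] M [ 0.   -0.04 -0.05] w 60.3 q [-0.52  0.28  0.8   1.72 -0.21  1.23  0.34]
shift [-109.8  -15.6   32.6] turn [0.004 0.    0.007] j7 0.34
```

```bash
cat > cap.py <<'E'
from h import *
def caps(z=95):
    s=st(); c=calibration("wrist"); im=snapshot("wrist"); i=im.astype(int)
    m=((i.min(2)>125)&(i.max(2)-i.min(2)<35)).astype(np.uint8)
    n,l,a,cen=cv2.connectedComponentsWithStats(m)
    for k in range(1,n):
        if a[k,4]>150: print(a[k],cen[k].round(1),w("wrist",*cen[k],z,c).round(1))
    return im,c
E
python3 -m handwheel '[[[-35,-5,10],[0,0,0],0.3],[[-70,-10,20],[0,0,0],0.3],[[-100,-14,30],[0,0,0],0.3],[[-110,-15.6,32.6],[0,0,0],0.3],[[-110,-15.6,32.6],[0,0,0],0.3]]' >/dev/null
python3 -m handwheel '[[[0,0,0],[0,0,0],0.3],[[0,0,0],[0,0,0],0.3]]' >/dev/null
python3 -c "
from cap import *
im,c=caps(); cv2.imwrite('pics/w10.png',im)"
```

```text
t 14.82 p [ 524.8 -221.8  240.1] jawang -0.0009 F [-0.3  0.6 -0.7] M [-0.06 -0.05  0.01] w 59.9 q [-0.3   0.35  0.81  1.73 -0.27  1.18  0.58]
[ 308    0   70   56 3160] [338.2  27.9] [585.2 -64.1  95. ]
[ 444   35   63  176 7639] [478.6 124.2] [ 733.6 -150.9   95. ]
[434  55  10  23 158] [438.4  65.8] [684.2 -96.6  95. ]
[435  79  10  22 165] [440.   89.6] [ 689.1 -118.    95. ]
[437 103  10  20 161] [441.5 112.6] [ 694.  -139.6   95. ]
[438 126  10  20 153] [442.9 135. ] [ 698.9 -161.6   95. ]
[262 173  34  35 884] [278.6 190.1] [ 529.6 -219.1   95. ]
[196 202  33  32 811] [211.7 218. ] [ 455.1 -250.6   95. ]
[216 270  14  28 241] [222.5 284. ] [ 462.9 -333.2   95. ]
[265 287  31  28 625] [279.9 301.1] [ 531.4 -356.8   95. ]
```

View pics/w10.png

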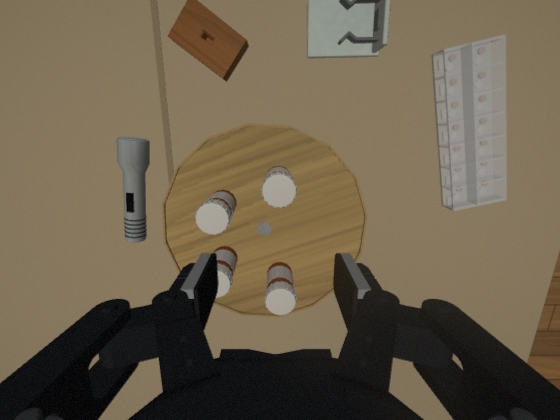

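The near bottle's cap is at (279,188). I'll descend on it.

```bash
python3 -m handwheel '[[[2,3,30],[0,0,0],0.3],[[2,3,65],[0,0,0],0.3],[[2,3,100],[0,0,0],0.3],[[2,3,130],[0,0,0],0.3],[[2,3,155],[0,0,0],0.3]]' 40 >/dev/null
python3 -c "
from h import *
st();go([528,-219.5,52],0.0)"
```

```text
t 15.28 p [ 528.7 -217.2   83.3] jawang 0.0030 F [ 1.  -0.5  0.3] M [ 0.06 -0.02  0.03] w 60.0 q [-0.21  0.53  0.7   1.89 -0.44  0.88  0.72]
shift [-2.3 -0.7 31.3] turn [0.002 0.001 0.003] j7 0.72
```

```bash
python3 -m handwheel '[[[-2,-0.7,15],[0,0,0],0.3],[[-2,-0.7,28],[0,0,0],0.3],[[-2,-0.7,31],[0,0,0],0.4],[[-2,-0.7,31],[0,0,0],0.6],[[-2,-0.7,31],[0,0,0],1]]' 40
python3 -m handwheel '[[[0,0,0],[0,0,0],1],[[0,0,0],[0,0,0],1],[[0,0,0],[0,0,0],1]]' 40
python3 -m handwheel '[[[0,0,-10],[0,0,0],1],[[0,0,-25],[0,0,0],1],[[0,0,-45],[0,0,0],1],[[0,0,-45],[0,0,0],1]]' 40
python3 -c "
from h import *
s=st(); p=s['position']
im=snapshot('scene'); wi=snapshot('wrist')
P=[proj('scene',p+np.array([0,0,k])) for k in (0,20,43)]; print(P)
p0=P[0].astype(int); print(p0-[35,50])
a=cv2.resize(im[p0[1]-50:p0[1]+50,p0[0]-35:p0[0]+35],None,fx=6,fy=6,interpolation=cv2.INTER_CUBIC)
b=cv2.resize(wi[180:340,190:360],None,fx=2.2,fy=2.2)
out=np.zeros((600,800,3),np.uint8); out[:,:420]=a; out[:b.shape[0],425:425+b.shape[1]]=b
cv2.imwrite('pics/k11.png',out)"
```

```text
t: 15.7
position: [529.0, -219.1, 53.3]
tool_rot: [0.706, 0.708, 0.001, 0.001]
contact_force: [0.5, -0.6, 0.2]
gripper_width: 36.2
t: 15.95
position: [529.6, -219.2, 54.2]
tool_rot: [0.706, 0.708, 0.001, 0.002]
contact_force: [-0.3, 0.5, -0.9]
gripper_width: 36.0
t: 16.28
position: [531.2, -220.6, 103.3]
tool_rot: [0.706, 0.708, 0.003, 0.004]
contact_force: [0.6, -1.1, 1.0]
gripper_width: 36.2
t 16.28 p [ 531.2 -220.6  103.3] jawang 0.0029 F [ 0.6 -1.1  1. ] M [-0.06 -0.07 -0.02] w 36.2 q [-0.22  0.51  0.72  1.87 -0.42  0.91  0.7 ]
[array([221.73972441, 159.97993917]), array([221.00066472, 152.94886932]), array([220.12771599, 144.64404152])]
[186 109]
```

View pics/k11.png

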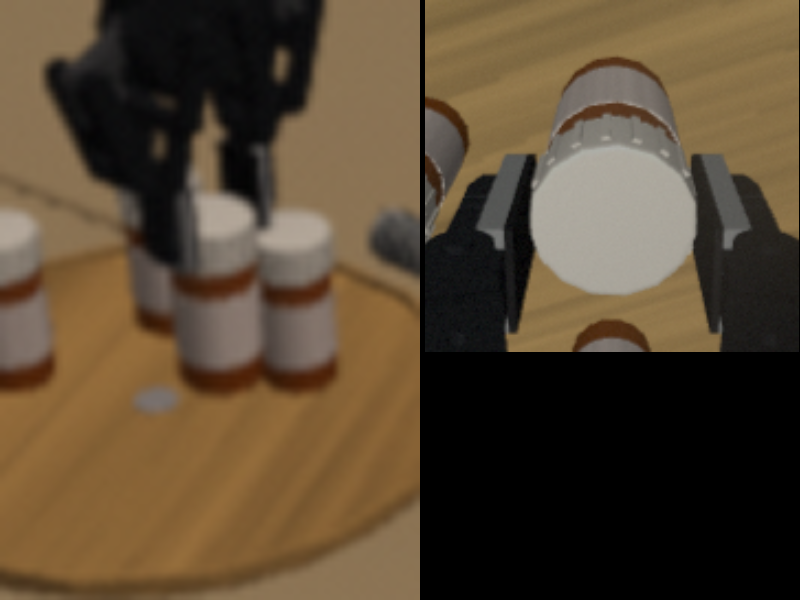

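```bash
python3 -c "
from h import *
s=st(); p=s['position']; X=w('wrist',275.5,280,p[2]+41); print('cap rel TCP',(X-p).round(1))
go([570.5,-37,100],0.023)"
```

```text
t 16.38 p [ 530.1 -219.3  100.5] jawang 0.0037 F [ 0.2 -0.1 -1.5] M [ 0.01  0.02 -0.02] w 36.3 q [-0.22  0.51  0.72  1.87 -0.42  0.9   0.71]
cap rel TCP [ 0.6 -1.3 41. ]
shift [182.2  41.1   0.6] turn [ 0.007  0.001 -0.019] j7 0.71
```

```bash
python3 -m handwheel '[[[25,6,0],[0,0,-0.01],1],[[60,14,0],[0,0,-0.019],1],[[100,22,0],[0,0,-0.019],1],[[140,32,0],[0.003,0,-0.019],1],[[170,38,0],[0.003,0,-0.019],1]]' 40 >/dev/null
python3 -m handwheel '[[[13,3,0],[0,0,0],1],[[13,3,0],[0,0,0],1],[[13,3,0],[0,0,0],1]]' 40 >/dev/null
python3 -c "
from h import *
st();go([570.5,-36,43],0.023)"
```

```text
t 17.05 p [569.8 -30.8  99. ] jawang 0.0276 F [ 0.2 -1.   0.1] M [-0.09  0.01  0.01] w 36.9 q [-0.55  0.51  0.71  1.88 -0.41  0.9   0.38]
shift [-5.2  0.4 56. ] turn [0.002 0.    0.005] j7 0.38
```

```bash
python3 -m handwheel '[[[-3,0.4,15],[0,0,0],1],[[-5.2,0.4,32],[0,0,0],1],[[-5.2,0.4,46],[0,0,0],1],[[-5.2,0.4,50],[0,0,0],1],[[-5.2,0.4,50],[0,0,0],1]]' 40 >/dev/null
python3 -c "
from h import *
st();go([570.5,-36,43],0.023)"
```

```text
t 17.47 p [569.2 -37.6  48. ] jawang 0.0253 F [ 0.5 -0.8  1.1] M [-0.    0.06  0.03] w 36.2 q [-0.5   0.58  0.65  1.91 -0.48  0.81  0.44]
shift [1.6 1.4 5. ] turn [-0.001  0.001  0.002] j7 0.44
```

```bash
python3 -m handwheel '[[[1.4,1.3,4.5],[0,0,0],1],[[1.4,1.3,4.5],[0,0,0],1],[[1.4,8,4.5],[0,0,0],1],[[1.4,16,4.5],[0,0,0],1],[[1.4,22,4.5],[0,0,0],1]]' 40
python3 -c "
from h import *
st();go([622.5,-37,43],0.023)"
```

```text
t: 17.88
position: [592.9, -35.5, 44.2]
tool_rot: [0.698, 0.716, 0.0, 0.001]
contact_force: [0.9, -0.2, -0.5]
gripper_width: 36.6
t 17.88 p [592.9 -35.5  44.2] jawang 0.0258 F [ 0.9 -0.2 -0.5] M [ 0.05 -0.05  0.01] w 36.6 q [-0.48  0.62  0.64  1.86 -0.49  0.83  0.44]
shift [-2.3 29.6  1.2] turn [0.001 0.001 0.003] j7 0.44
```

```bash
python3 -m handwheel '[[[0,5,0.5],[0,0,0],1],[[0,10,0.5],[0,0,0],1],[[0,15,0.5],[0,0,0],1],[[0,20,0.5],[0,0,0],1],[[0,24,0.5],[0,0,0],1]]' 60
python3 -m handwheel '[[[0,3,0],[0,0,0],1],[[0,6,0],[0,0,0],1],[[0,8,0],[0,0,0],1],[[0,8,0],[0,0,0],1]]' 60
python3 -c "
from h import *
st()"
```

```text
t: 18.3
position: [613.6, -35.1, 42.1]
tool_rot: [0.698, 0.716, -0.003, -0.002]
contact_force: [-3.6, -1.0, -1.2]
gripper_width: 35.6
t: 18.63
position: [621.2, -35.1, 42.0]
tool_rot: [0.698, 0.716, -0.003, -0.003]
contact_force: [-4.5, -0.3, 1.9]
gripper_width: 35.5
t 18.63 p [621.2 -35.1  42. ] jawang 0.0255 F [-4.5 -0.3  1.9] M [-0.12  1.04  0.04] w 35.5 q [-0.46  0.66  0.64  1.77 -0.49  0.88  0.43]
```

```bash
python3 -m handwheel '[[[0,2,0],[0,0,0],1],[[0,4,0],[0,0,0],1],[[0,5,0],[0,0,0],1],[[0,5,0],[0,0,0],1]]' 60
python3 -c "
from h import *
st()
im=snapshot('scene'); p0=proj('scene',[622,-37,50]).astype(int)
a=cv2.resize(im[p0[1]-40:p0[1]+35,p0[0]-40:p0[0]+60],None,fx=6,fy=6,interpolation=cv2.INTER_CUBIC)
wi=snapshot('wrist');cv2.imwrite('pics/k12.png',a)"
```

```text
t: 18.97
position: [621.7, -35.3, 41.6]
tool_rot: [0.698, 0.716, -0.006, -0.006]
contact_force: [-16.0, -0.3, 10.9]
gripper_width: 35.4
t 18.97 p [621.7 -35.3  41.6] jawang 0.0248 F [-16.   -0.3  10.9] M [-0.15  3.94 -0.03] w 35.4 q [-0.46  0.67  0.64  1.76 -0.49  0.89  0.43]
```

View pics/k12.png

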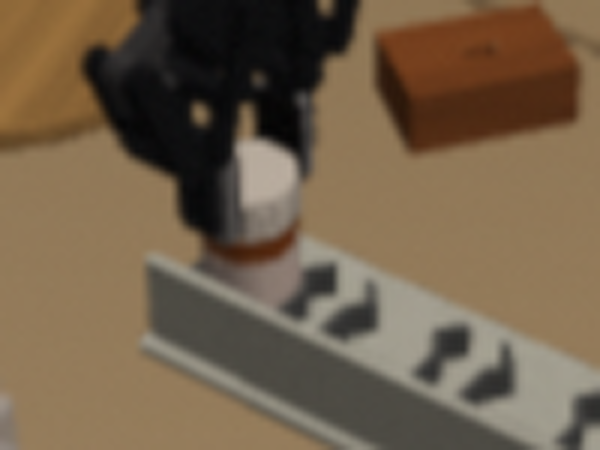

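```bash
python3 -m handwheel '[[[0,-1,0],[0,0,0],0.3],[[0,-1,0],[0,0,0],0.3],[[0,-1,0],[0,0,0],0.3],[[0,-1,-15],[0,0,0],0.3],[[0,-1,-40],[0,0,0],0.3]]' 40 >/dev/null
python3 -m handwheel '[[[0,-5,-35],[0,0,0],0.3],[[-15,-25,-70],[0,0,0],0.3],[[-50,-50,-105],[0,0,0],0.3],[[-85,-75,-140],[0,0,0],0.3],[[-115,-95,-150],[0,0,0],0.3]]' >/dev/null
python3 -c "
from h import *
st();go([454,-251,240],0.0)"
```

```text
t 19.90 p [ 544.2 -134.9  224.5] jawang 0.0277 F [ 0.9 -0.7 -0.1] M [-0.03 -0.08 -0.01] w 59.7 q [-0.46  0.36  0.81  1.76 -0.28  1.16  0.46]
shift [-113.6  -93.6  -14.2] turn [-0.015 -0.     0.028] j7 0.46
```

```bash
python3 -m handwheel '[[[-27,-22,-4],[-0.008,0,0.028],0.3],[[-57,-47,-8],[-0.015,0,0.028],0.3],[[-85,-70,-14],[-0.015,0,0.028],0.3],[[-108,-90,-14],[-0.015,0,0.028],0.3],[[-113,-93,-14],[-0.015,0,0.028],0.3]]' >/dev/null
python3 -m handwheel '[[[0,0,0],[0,0,0],0.3],[[0,0,0],[0,0,0],0.3]]' >/dev/null
python3 -c "
from cap import *
caps(); 
t=snapshot('top'); cv2.imwrite('pics/t13.png',t); t=t.astype(int)
m=((t.min(2)>120)&(t.max(2)-t.min(2)<40)).astype(np.uint8); m[:,:240]=0
n,l,a,cen=cv2.connectedComponentsWithStats(m)
for i in range(1,n):
  if 100<a[i,4]<400: print('top',a[i],w('top',*cen[i],82).round(1),w('top',*cen[i],95).round(1))
go([454,-251,240],0.0)"
```

```text
t 20.48 p [ 452.  -256.6  242.2] jawang -0.0093 F [ 1.  -0.6  0.4] M [ 0.03  0.   -0.03] w 59.9 q [-0.3   0.25  0.89  1.85 -0.21  1.14  0.65]
[ 367    0   72   24 1235] [395.9  12.5] [568.  -86.6  95. ]
[ 510    1   50  182 5238] [537.1  98.6] [ 718.4 -163.4   95. ]
[495  21  13  24 193] [500.3  32.3] [ 669.  -103.8   95. ]
[496  46  13  24 212] [501.1  57.2] [ 674.2 -125.3   95. ]
[496  70  13  23 228] [501.5  81.3] [ 679.1 -146.9   95. ]
[497  95  12  21 213] [502.3 104.6] [ 684.4 -168.7   95. ]
[497 118  12  20 208] [502.3 126.8] [ 688.8 -190.4   95. ]
[498 140  12  19 190] [503.1 148.6] [ 694.2 -212.5   95. ]
[498 160  12  18 168] [502.9 168.7] [ 698.4 -233.7   95. ]
[259 170  35  34 879] [276.2 187. ] [ 454.8 -250.9   95. ]
[260 240  32  31 718] [275.3 255.5] [ 453.  -332.1   95. ]
top [365 246  17  16 214] [ 454.  -253.7   82. ] [ 452.4 -250.9   95. ]
top [338 299  27  11 193] [ 336.3 -187.4   82. ] [ 336.1 -185.4   95. ]
shift [3.8 1.2 1.5] turn [ 0.004  0.001 -0.006] j7 0.65
```

```bash
python3 -m handwheel '[[[3,1.5,30],[0,0,0],0.3],[[4.6,2.5,65],[0,0,0],0.3],[[4.6,2.5,100],[0,0,0],0.3],[[4.6,2.5,130],[0,0,0],0.3],[[4.6,2.5,155],[0,0,0],0.3]]' 40 >/dev/null
python3 -c "
from h import *
st();go([454.5,-252.5,54],0.0)"
```

```text
t 21.00 p [ 456.4 -248.4   83.8] jawang -0.0029 F [-0.2 -0.3  0.6] M [0.01 0.02 0.05] w 59.4 q [-0.17  0.46  0.75  2.01 -0.43  0.82  0.82]
shift [-4.1 -2.  29.8] turn [ 0.002  0.001 -0.003] j7 0.82
```

```bash
python3 -m handwheel '[[[-4,-1.7,15],[0,0,0],0.3],[[-4,-1.7,27],[0,0,0],0.3],[[-4,-1.7,29],[0,0,0],0.4],[[-4,-1.7,29],[0,0,0],0.6],[[-4,-1.7,29],[0,0,0],1]]' 40 >/dev/null
python3 -m handwheel '[[[0,0,0],[0,0,0],1],[[0,0,0],[0,0,0],1],[[0,0,0],[0,0,0],1]]' 40
python3 -m handwheel '[[[0,0,-10],[0,0,0],1],[[0,0,-25],[0,0,0],1],[[0,0,-45],[0,0,0],1],[[0,0,-48],[0,0,0],1],[[0,0,-48],[0,0,0],1]]' 40 > /dev/null
cat >> cap.py <<'E'
def held():
    s=robot.get_state(); p=s["position"]; c=calibration("wrist"); i=snapshot("wrist").astype(int)
    m=((i.min(2)>135)&(i.max(2)-i.min(2)<35)).astype(np.uint8)
    n,l,a,cen=cv2.connectedComponentsWithStats(m)
    for k in range(1,n):
        if a[k,4]>1500 and 200<cen[k][0]<350 and cen[k][1]>200: print("held",a[k],cen[k].round(1),(w("wrist",*cen[k],p[2]+41,c)-p).round(1))
E
python3 -c "
from cap import *
st();held();st();go([569,24,100],0.023)"
```

```text
t: 21.67
position: [456.3, -252.5, 56.4]
tool_rot: [0.708, 0.706, 0.001, 0.002]
contact_force: [-0.3, 0.4, -0.5]
gripper_width: 36.0
t 22.08 p [ 457.2 -252.8  106.2] jawang -0.0019 F [-0.   0.2 -0.1] M [ 0.04  0.01 -0.04] w 36.3 q [-0.19  0.43  0.78  2.   -0.4   0.86  0.81]
held [ 239  240   74   69 3959] [275.2 274.1] [ 0.4  1.9 41. ]
t 22.13 p [ 456.6 -252.3  105.2] jawang -0.0016 F [-0.3  0.3 -0.8] M [-0.04  0.02  0.06] w 36.2 q [-0.19  0.43  0.78  2.   -0.4   0.86  0.81]
shift [276.5 111.9   5.5] turn [ 0.007  0.002 -0.025] j7 0.81
```

```bash
python3 -m handwheel '[[[25,10,0],[0,0,-0.01],1],[[60,24,0],[0,0,-0.025],1],[[98,40,0],[0,0,-0.025],1],[[136,55,0],[0,0,-0.025],1],[[174,70,0],[0,0,-0.025],1]]' 40 >/dev/null
python3 -c "
from h import *
st();go([569,21.5,100],0.023)"
```

```text
t 22.55 p [526.8 -76.5 104.7] jawang 0.0228 F [ 0.1 -1.  -0.6] M [-0.09 -0.08 -0.  ] w 36.3 q [-0.53  0.44  0.76  1.97 -0.4   0.87  0.46]
shift [97.1 44.4  4.9] turn [ 0.006  0.001 -0.   ] j7 0.46
```

```bash
python3 -m handwheel '[[[30,14,4],[0.003,0,0],1],[[60,28,4],[0.005,0,0],1],[[85,39,4],[0.005,0,0],1],[[95,43,4],[0.005,0,0],1],[[95,43,4],[0.005,0,0],1]]' 40 >/dev/null
python3 -c "
from h import *
st();go([569,21.5,44.5],0.023)"
```

```text
t 22.97 p [567.8  23.1  99.6] jawang 0.0280 F [ 0.1 -0.3 -0.6] M [-0.06  0.05  0.03] w 36.4 q [-0.66  0.51  0.73  1.88 -0.43  0.91  0.3 ]
shift [-1.5  1.2 55.1] turn [-0.001  0.001  0.005] j7 0.30
```

```bash
python3 -m handwheel '[[[-1,1,15],[0,0,0],1],[[-1.5,1,32],[0,0,0],1],[[-1.5,1,45],[0,0,0],1],[[-1.5,1,52],[0,0,0],1],[[-1.5,1,52],[0,0,0],1]]' 40 >/dev/null
python3 -c "
from h import *
st();go([569,21.5,44.5],0.023)"
```

```text
t 23.38 p [567.2  20.2  46. ] jawang 0.0262 F [-0.3  0.5 -1. ] M [-0.   -0.02 -0.01] w 36.1 q [-0.61  0.59  0.67  1.92 -0.49  0.81  0.36]
shift [1.3 1.8 1.4] turn [-0.004  0.002  0.003] j7 0.36
```

```bash
python3 -m handwheel '[[[1,2,1],[-0.003,0,0],1],[[1,8,1],[-0.003,0,0],1],[[1,16,1],[-0.003,0,0],1],[[1,24,1],[-0.003,0,0],1],[[1,26,1],[-0.003,0,0],1]]' 60
python3 -m handwheel '[[[0,5,0],[0,0,0],1],[[0,10,0],[0,0,0],1],[[0,15,0],[0,0,0],1],[[0,20,0],[0,0,0],1],[[0,24,0],[0,0,0],1]]' 60
python3 -m handwheel '[[[0,3,0],[0,0,0],1],[[0,6,0],[0,0,0],1],[[0,8,0],[0,0,0],1],[[0,8,0],[0,0,0],1]]' 60
python3 -c "
from h import *
st()"
```

```text
t: 23.8
position: [594.5, 22.1, 45.2]
tool_rot: [0.698, 0.717, -0.001, 0.0]
contact_force: [-3.2, -0.0, 1.1]
gripper_width: 35.4
t: 24.22
position: [616.5, 22.7, 44.2]
tool_rot: [0.698, 0.717, -0.002, -0.001]
contact_force: [-0.3, 0.1, -1.0]
gripper_width: 35.3
t: 24.55
position: [621.4, 22.8, 43.9]
tool_rot: [0.698, 0.716, -0.005, -0.004]
contact_force: [-12.1, -0.0, 6.8]
gripper_width: 35.8
t 24.55 p [621.4  22.8  43.9] jawang 0.0267 F [-12.1  -0.    6.8] M [-0.    2.98  0.01] w 35.8 q [-0.56  0.67  0.66  1.77 -0.51  0.89  0.35]
```

```bash
python3 -m handwheel '[[[0,2,0],[0,0,0],1],[[0,3,0],[0,0,0],1],[[0,3,0],[0,0,0],1]]' 60
python3 -m handwheel '[[[0,-1,0],[0,0,0],0.3],[[0,-1,0],[0,0,0],0.3],[[0,-1,0],[0,0,0],0.3],[[0,-1,-15],[0,0,0],0.3],[[0,-1,-40],[0,0,0],0.3]]' 40 
python3 -m handwheel '[[[-5,-10,-35],[0,0,0],0.3],[[-30,-30,-70],[0,0,0],0.3],[[-65,-45,-105],[0,0,0],0.3],[[-100,-60,-140],[0,0,0],0.3],[[-140,-75,-150],[0,0,0],0.3]]' >/dev/null
python3 -c "
from h import *
st();go([531,-358,240],0.0)"
```

```text
t: 24.8
position: [621.4, 22.7, 43.8]
tool_rot: [0.698, 0.716, -0.006, -0.007]
contact_force: [-12.2, 0.6, 9.2]
gripper_width: 35.7
t: 25.22
position: [620.1, 22.9, 82.3]
tool_rot: [0.698, 0.716, -0.008, -0.007]
contact_force: [0.3, -0.1, -0.3]
gripper_width: 59.7
t 25.63 p [561.5 -96.8 226.5] jawang 0.0293 F [ 1.8 -0.4  0.5] M [-0.08 -0.09 -0.05] w 59.4 q [-0.53  0.38  0.83  1.73 -0.3   1.18  0.41]
shift [-260.2  -38.3  -12.8] turn [-0.016  0.     0.029] j7 0.41
```

```bash
python3 -m handwheel '[[[-30,-4,0],[-0.008,0,0.01],0.3],[[-68,-10,-5],[-0.016,0,0.029],0.3],[[-107,-16,-10],[-0.016,0,0.029],0.3],[[-146,-22,-13],[-0.016,0,0.029],0.3],[[-185,-28,-13],[-0.016,0,0.029],0.3]]' >/dev/null
python3 -m handwheel '[[[-30,-4,0],[0,0,0],0.3],[[-55,-8,0],[0,0,0],0.3],[[-70,-10,0],[0,0,0],0.3],[[-70,-10,0],[0,0,0],0.3],[[-70,-10,0],[0,0,0],0.3]]' >/dev/null
python3 -c "
from cap import *
caps();go([531,-358,240],0.0)"
```

```text
t 26.47 p [ 529.7 -355.8  241.6] jawang -0.0010 F [ 0.3  0.2 -0.5] M [ 0.07 -0.01  0.03] w 59.7 q [-0.04  0.5   0.83  1.56 -0.38  1.25  0.85]
[ 491    0   35   99 2470] [507.1  53. ] [ 754.7 -219.2   95. ]
[ 463    2   24  103 1288] [472.5  54.6] [ 721.5 -220.6   95. ]
[452  33  11  23 172] [456.9  44.1] [ 704.9 -211.6   95. ]
[453  58  11  23 180] [458.2  68.6] [ 709.8 -232.9   95. ]
[454  82  11  22 184] [459.3  92.5] [ 714.7 -254.7   95. ]
[186 154  34  35 917] [202.6 170.9] [ 453.4 -332.3   95. ]
[259 177  34  34 864] [275.8 193.4] [ 531.6 -357.2   95. ]
shift [-3.6  0.7  1.5] turn [0.003 0.001 0.001] j7 0.85
```

```bash
python3 -m handwheel '[[[-2,1,30],[0,0,0],0.3],[[-2.2,1.2,65],[0,0,0],0.3],[[-2.2,1.2,100],[0,0,0],0.3],[[-2.2,1.2,130],[0,0,0],0.3],[[-2.2,1.2,155],[0,0,0],0.3]]' 40 >/dev/null
python3 -c "
from h import *
st();go([531.5,-358,54],0.0)"
```

```text
t 26.93 p [ 532.7 -354.    84.2] jawang 0.0039 F [1.  0.1 1.1] M [-0.02  0.01 -0.02] w 59.7 q [ 0.02  0.65  0.73  1.71 -0.51  0.97  0.95]
shift [-4.  -1.3 30.2] turn [ 0.002 -0.     0.004] j7 0.95
```

```bash
python3 -m handwheel '[[[-4,-1,15],[0,0,0],0.3],[[-4,-1,27],[0,0,0],0.3],[[-4,-1,30],[0,0,0],0.4],[[-4,-1,30],[0,0,0],0.6],[[-4,-1,30],[0,0,0],1]]' 40 >/dev/null
python3 -m handwheel '[[[0,0,0],[0,0,0],1],[[0,0,0],[0,0,0],1],[[0,0,0],[0,0,0],1]]' 40
python3 -m handwheel '[[[0,0,-10],[0,0,0],1],[[0,0,-25],[0,0,0],1],[[0,0,-45],[0,0,0],1],[[0,0,-48],[0,0,0],1],[[0,0,-48],[0,0,0],1]]' 40 > /dev/null
python3 -c "
from cap import *
st();held();st();go([567.5,82,100],0.023)"
```

```text
t: 27.6
position: [533.3, -358.1, 56.3]
tool_rot: [0.705, 0.709, 0.002, 0.002]
contact_force: [-0.1, 1.0, -0.6]
gripper_width: 36.1
t 28.02 p [ 534.  -358.9  106.5] jawang 0.0047 F [-1.  -0.  -0.7] M [-0.03  0.03 -0.03] w 36.4 q [ 0.02  0.63  0.75  1.69 -0.5   1.01  0.94]
held [ 239  243   74   68 3925] [275.1 276.8] [ 0.4  0.4 41. ]
t 28.07 p [ 533.4 -358.2  105.1] jawang 0.0049 F [ 0.7  1.3 -0.6] M [ 0.06  0.04 -0.05] w 36.3 q [ 0.02  0.63  0.75  1.7  -0.5   1.01  0.94]
shift [440.1  36.2   4.8] turn [ 0.007  0.001 -0.018] j7 0.94
```

```bash
python3 -m handwheel '[[[25,2,0],[0,0,-0.018],1],[[60,3,0],[0,0,-0.018],1],[[100,6,0],[0,0,-0.018],1],[[140,8,0],[0,0,-0.018],1],[[180,11,0],[0,0,-0.018],1]]' 40 >/dev/null
python3 -m handwheel '[[[40,4,4],[0,0,0],1],[[80,8,4],[0,0,0],1],[[120,12,4],[0,0,0],1],[[160,15,4],[0,0,0],1],[[190,18,4],[0,0,0],1]]' 40 >/dev/null
python3 -c "
from h import *
st();go([567.5,83,100],0.023)"
```

```text
t 28.90 p [555.4  18.2  98.8] jawang 0.0249 F [ 0.5  0.1 -1. ] M [0.03 0.02 0.01] w 36.1 q [-0.7   0.51  0.78  1.92 -0.45  0.9   0.33]
shift [64.5 13.7 -1.1] turn [0.004 0.    0.002] j7 0.33
```

```bash
python3 -m handwheel '[[[25,6,0],[0,0,0],1],[[50,11,0],[0,0,0],1],[[62,13,0],[0,0,0],1],[[62,13,20],[0,0,0],1],[[62,13,35],[0,0,0],1]]' 40 >/dev/null
python3 -m handwheel '[[[0,0,10],[0,0,0],1],[[0,0,14],[0,0,0],1],[[0,0,14],[0,0,0],1]]' 40 >/dev/null
python3 -c "
from h import *
st();go([568,83.3,44.5],0.023)"
```

```text
t 29.57 p [566.   80.4  47.7] jawang 0.0259 F [-0.3 -0.4 -0.9] M [-0.02  0.   -0.01] w 36.3 q [-0.74  0.6   0.72  1.91 -0.53  0.82  0.28]
shift [2.9 2.1 3.2] turn [0.001 0.001 0.003] j7 0.28
```

```bash
python3 -m handwheel '[[[2.8,2,3],[0,0,0],1],[[2.8,6,3],[0,0,0],1],[[2.8,13,3],[0,0,0],1],[[2.8,21,3],[0,0,0],1],[[2.8,26,3],[0,0,0],1]]' 60
python3 -m handwheel '[[[0,5,0],[0,0,0],1],[[0,10,0],[0,0,0],1],[[0,15,0],[0,0,0],1],[[0,20,0],[0,0,0],1],[[0,24,0],[0,0,0],1]]' 60
python3 -m handwheel '[[[0,3,0],[0,0,0],1],[[0,6,0],[0,0,0],1],[[0,8,0],[0,0,0],1],[[0,8,0],[0,0,0],1]]' 60
python3 -c "
from h import *
st()"
```

```text
t: 29.98
position: [593.4, 83.9, 45.3]
tool_rot: [0.698, 0.716, 0.001, 0.001]
contact_force: [-4.6, -0.8, 0.2]
gripper_width: 35.6
t: 30.4
position: [615.8, 84.3, 44.3]
tool_rot: [0.698, 0.716, -0.001, -0.0]
contact_force: [-0.3, -0.1, -0.9]
gripper_width: 35.5
t: 30.73
position: [620.4, 84.2, 44.1]
tool_rot: [0.698, 0.716, -0.004, -0.003]
contact_force: [-13.4, -1.2, 9.4]
gripper_width: 35.3
t 30.73 p [620.4  84.2  44.1] jawang 0.0258 F [-13.4  -1.2   9.4] M [-0.19  3.34 -0.04] w 35.3 q [-0.68  0.69  0.7   1.76 -0.54  0.9   0.28]
```

Home. Release and go for the last bottle.

```bash
python3 -m handwheel '[[[0,2,0],[0,0,0],1],[[0,3,0],[0,0,0],1],[[0,3,0],[0,0,0],1]]' 60
python3 -m handwheel '[[[0,-1,0],[0,0,0],0.3],[[0,-1,0],[0,0,0],0.3],[[0,-1,0],[0,0,0],0.3],[[0,-1,-15],[0,0,0],0.3],[[0,-1,-40],[0,0,0],0.3]]' 40 >/dev/null
python3 -m handwheel '[[[-5,-10,-35],[0,0,0],0.3],[[-30,-30,-70],[0,0,0],0.3],[[-65,-45,-105],[0,0,0],0.3],[[-100,-60,-140],[0,0,0],0.3],[[-140,-75,-150],[0,0,0],0.3]]' >/dev/null
python3 -c "
from h import *
st();go([453,-333,240],0.0)"
```

```text
t: 30.98
position: [620.4, 84.2, 44.0]
tool_rot: [0.698, 0.716, -0.006, -0.006]
contact_force: [-12.8, -0.4, 9.2]
gripper_width: 35.6
t 31.82 p [560.  -35.5 226.4] jawang 0.0282 F [ 0.9  0.4 -0.2] M [-0.04 -0.03  0.02] w 59.6 q [-0.68  0.38  0.88  1.75 -0.31  1.17  0.32]
shift [-294.4 -115.5  -11.9] turn [-0.014  0.     0.028] j7 0.32
```

```bash
python3 -m handwheel '[[[-30,-12,-4],[-0.007,0,0.014],0.3],[[-65,-26,-8],[-0.014,0,0.028],0.3],[[-100,-40,-12],[-0.014,0,0.028],0.3],[[-136,-54,-12],[-0.014,0,0.028],0.3],[[-172,-68,-12],[-0.014,0,0.028],0.3]]' >/dev/null
python3 -m handwheel '[[[-35,-14,0],[0,0,0],0.3],[[-70,-27,0],[0,0,0],0.3],[[-100,-40,0],[0,0,0],0.3],[[-117,-46,0],[0,0,0],0.3],[[-117,-46,0],[0,0,0],0.3]]' >/dev/null
python3 -m handwheel '[[[0,0,0],[0,0,0],0.3],[[0,0,0],[0,0,0],0.3]]' >/dev/null
python3 -c "
from cap import *
caps();go([453,-333,240],0.0)"
```

```text
t 32.82 p [ 449.  -334.1  241.8] jawang -0.0075 F [-0.6  0.5  0.6] M [ 0.   -0.03 -0.01] w 59.7 q [-0.17  0.36  0.95  1.76 -0.32  1.18  0.87]
[530   0  11  21 179] [535.3  10.9] [ 694.  -164.2   95. ]
[554   0   6 115 427] [557.1  67.2] [ 726.9 -212.2   95. ]
[528  20  23 101 930] [534.7  73.1] [ 706.2 -217.3   95. ]
[513  25  14  24 195] [518.7  36.1] [ 683.2 -184.9   95. ]
[513  50  14  23 231] [518.8  60.9] [ 688.1 -206.3   95. ]
[513  74  14  23 231] [518.7  85.3] [ 693.  -228.3   95. ]
[513  99  14  20 218] [518.7 108.2] [ 697.8 -249.8   95. ]
[261 173  34  35 882] [277.7 190.1] [ 453.2 -332.2   95. ]
shift [0.2 3.6 1.7] turn [ 0.005  0.004 -0.006] j7 0.87
```

```bash
python3 -m handwheel '[[[1,3,30],[0,0,0],0.3],[[1,4,65],[0,0,0],0.3],[[1,4,100],[0,0,0],0.3],[[1,4,130],[0,0,0],0.3],[[1,4,155],[0,0,0],0.3]]' 40 >/dev/null
python3 -c "
from h import *
st();go([453.2,-333,54],0.0)"
```

```text
t 33.28 p [ 454.7 -330.8   84.4] jawang -0.0033 F [ 0.4  0.4 -0.5] M [ 0.05 -0.   -0.06] w 59.9 q [-0.05  0.55  0.81  1.92 -0.51  0.89  1.02]
shift [-2.2 -1.6 30.4] turn [ 0.004  0.003 -0.003] j7 1.02
```

```bash
python3 -m handwheel '[[[-2.2,-1,15],[0,0,0],0.3],[[-2.2,-1,27],[0,0,0],0.3],[[-2.2,-1,30],[0,0,0],0.4],[[-2.2,-1,30],[0,0,0],0.6],[[-2.2,-1,30],[0,0,0],1]]' 40 >/dev/null
python3 -m handwheel '[[[0,0,0],[0,0,0],1],[[0,0,0],[0,0,0],1],[[0,0,0],[0,0,0],1]]' 40
python3 -m handwheel '[[[0,0,-10],[0,0,0],1],[[0,0,-25],[0,0,0],1],[[0,0,-45],[0,0,0],1],[[0,0,-48],[0,0,0],1],[[0,0,-48],[0,0,0],1]]' 40 > /dev/null
python3 -c "
from cap import *
st();held();st();go([566,143,100],0.023)"
```

```text
t: 33.95
position: [455.2, -333.4, 56.2]
tool_rot: [0.708, 0.706, 0.001, 0.004]
contact_force: [-0.5, -0.1, -0.0]
gripper_width: 36.5
t 34.37 p [ 455.8 -333.9  106. ] jawang -0.0026 F [ 0.6 -0.3 -0.7] M [0.01 0.03 0.01] w 36.2 q [-0.06  0.52  0.83  1.9  -0.48  0.92  1.  ]
held [ 239  243   74   68 3946] [275.2 276.4] [ 0.4  0.8 41. ]
t 34.42 p [ 455.4 -333.2  104.9] jawang -0.0023 F [0.4 0.7 0. ] M [0.03 0.04 0.02] w 36.1 q [-0.06  0.52  0.83  1.9  -0.48  0.92  1.  ]
shift [476.5 109.5   3.6] turn [ 0.008  0.005 -0.025] j7 1.00
```

```bash
python3 -m handwheel '[[[25,6,0],[0,0,-0.01],1],[[60,14,0],[0,0,-0.025],1],[[100,23,0],[0,0,-0.025],1],[[140,32,0],[0,0,-0.025],1],[[180,41,0],[0,0,-0.025],1]]' 40 >/dev/null
python3 -m handwheel '[[[40,10,4],[0,0,0],1],[[80,20,4],[0,0,0],1],[[120,30,4],[0,0,0],1],[[160,40,4],[0,0,0],1],[[195,49,4],[0,0,0],1]]' 40 >/dev/null
python3 -c "
from h import *
st();go([566,143.5,100],0.023)"
```

```text
t 35.25 p [540.5  47.9  98.4] jawang 0.0236 F [ 1.7  0.1 -0. ] M [-0.01 -0.   -0.01] w 35.8 q [-0.81  0.5   0.84  1.95 -0.48  0.89  0.3 ]
shift [95.  27.8 -1.8] turn [0.005 0.004 0.001] j7 0.30
```

```bash
python3 -m handwheel '[[[30,9,0],[0,0,0],1],[[60,18,0],[0,0,0],1],[[84,25,0],[0,0,0],1],[[93,27,0],[0,0,0],1],[[93,27,20],[0,0,0],1]]' 40 >/dev/null
python3 -m handwheel '[[[0,0,15],[0,0,0],1],[[0,0,27],[0,0,0],1],[[0,0,30],[0,0,0],1],[[0,0,30],[0,0,0],1]]' 40 >/dev/null
python3 -c "
from h import *
st();go([567,143.5,44.5],0.023)"
```

```text
t 36.00 p [566.7 143.7  48.4] jawang 0.0268 F [ 0.7 -0.3 -0.6] M [-0.03 -0.01  0.01] w 36.2 q [-0.88  0.63  0.76  1.89 -0.57  0.85  0.21]
shift [-0.2  0.2  4. ] turn [0.007 0.003 0.004] j7 0.21
```

```bash
python3 -m handwheel '[[[0,0,3.5],[0,0,0],1],[[0,6,3.5],[0,0,0],1],[[0,13,3.5],[0,0,0],1],[[0,21,3.5],[0,0,0],1],[[0,26,3.5],[0,0,0],1]]' 60
python3 -m handwheel '[[[0,5,0],[0,0,0],1],[[0,10,0],[0,0,0],1],[[0,15,0],[0,0,0],1],[[0,20,0],[0,0,0],1],[[0,24,0],[0,0,0],1]]' 60
python3 -m handwheel '[[[0,3,0],[0,0,0],1],[[0,6,0],[0,0,0],1],[[0,8,0],[0,0,0],1],[[0,8,0],[0,0,0],1]]' 60
python3 -m handwheel '[[[0,2,0],[0,0,0],1],[[0,3,0],[0,0,0],1],[[0,3,0],[0,0,0],1]]' 60
python3 -c "
from h import *
st()"
```

```text
t: 36.42
position: [593.3, 144.2, 45.4]
tool_rot: [0.698, 0.717, 0.001, 0.003]
contact_force: [-6.6, -1.1, 1.2]
gripper_width: 35.5
t: 36.83
position: [616.7, 144.5, 44.9]
tool_rot: [0.698, 0.716, -0.0, 0.003]
contact_force: [1.2, 0.0, -1.0]
gripper_width: 35.5
t: 37.17
position: [619.6, 144.4, 44.5]
tool_rot: [0.698, 0.716, -0.004, -0.002]
contact_force: [-18.9, -1.2, 14.3]
gripper_width: 35.1
t: 37.42
position: [619.4, 144.4, 44.5]
tool_rot: [0.698, 0.716, -0.006, -0.004]
contact_force: [-14.1, -1.3, 10.1]
gripper_width: 35.4
t 37.42 p [619.4 144.4  44.5] jawang 0.0267 F [-14.1  -1.3  10.1] M [-0.24  3.38 -0.03] w 35.4 q [-0.8   0.72  0.74  1.73 -0.58  0.94  0.21]
```

```bash
python3 -m handwheel '[[[0,-1,0],[0,0,0],0.3],[[0,-1,0],[0,0,0],0.3],[[0,-1,0],[0,0,0],0.3],[[0,-1,-15],[0,0,0],0.3],[[0,-1,-40],[0,0,0],0.3]]' 40 >/dev/null
python3 -m handwheel '[[[0,-10,-35],[0,0,0.1],0.3],[[10,-20,-70],[0,0,0.22],0.3],[[30,-30,-105],[0,0,0.34],0.3],[[65,-35,-140],[0,0,0.46],0.3],[[100,-35,-160],[0,0,0.58],0.3]]' >/dev/null
python3 -c "
from h import *
st(); t=snapshot('top'); cv2.imwrite('pics/t14.png',t); t=t.astype(int)
m=((t.min(2)>125)&(t.max(2)-t.min(2)<30)).astype(np.uint8); m[:170]=0
n,l,a,cen=cv2.connectedComponentsWithStats(m)
for i in range(1,n):
  if 60<a[i,4]<500: print('top',a[i],w('top',*cen[i],82).round(1))
go([585.3,270.5,240],-1.37)"
```

```text
t 38.25 p [584.3 237.2 245.6] jawang -0.5634 F [ 1.8 -0.2  0.2] M [-0.01 -0.14 -0.  ] w 59.5 q [-1.13  0.58  1.06  1.56 -0.51  1.32 -0.57]
shift [ 18.4 -10.9   7.8] turn [-0.009  0.008  0.806] j7 -0.59
```

```bash
python3 -m handwheel '[[[6,-4,2],[0,0,0.12],0.3],[[12,-8,5],[-0.005,0.004,0.24],0.3],[[18,-11,8],[-0.009,0.008,0.36],0.3],[[18,-11,8],[-0.009,0.008,0.48],0.3],[[18,-11,8],[-0.009,0.008,0.6],0.3]]' >/dev/null
python3 -m handwheel '[[[0,0,0],[0,0,0.1],0.3],[[0,0,0],[0,0,0.2],0.3],[[0,0,0],[0,0,0.2],0.3]]' >/dev/null
python3 -c "
from h import *
st();c=calibration('wrist'); im=snapshot('wrist'); cv2.imwrite('pics/w14.png',im); np.save('w14.npy',dict(c=c),allow_pickle=True)
go([585.3,270.5,240],-1.37)
t=cv2.imread('pics/t14.png').astype(int)
a=cv2.imread('pics/top0.png').astype(int)
for y in (-37,23,83,143,203):
  u=proj('top',[619.1-0.023*(y-111),y,82]).astype(int)
  print(y,u,t[u[1]-2:u[1]+3,u[0]-2:u[0]+3].mean((0,1)).round(),a[u[1]-2:u[1]+3,u[0]-2:u[0]+3].mean((0,1)).round())
d=cv2.absdiff(t.astype(np.uint8),a.astype(np.uint8)).sum(2)
m=((t.min(2)>140)&(d>40)).astype(np.uint8)
n,l,s,cen=cv2.connectedComponentsWithStats(m)
for i in range(1,n):
  if 60<s[i,4]<900: print('top',s[i],w('top',*cen[i],82).round(1))
i=im.astype(int); h=((i.max(2)<110)).astype(np.uint8)
print(proj('wrist',[585.4,270.3,113],c))
"
```

```text
t 38.97 p [585.5 271.6 241.8] jawang -1.3720 F [-0.  -0.1 -0. ] M [-0.    0.03  0.05] w 60.0 q [-1.24  0.7   1.25  1.55 -0.68  1.38 -1.3 ]
shift [-0.3  0.8  1.7] turn [-0.001 -0.003  0.004] j7 -1.30
-37 [280 189] [169. 179. 184.] [84. 89. 86.]
23 [256 191] [168. 178. 184.] [88. 94. 91.]
83 [232 192] [167. 177. 183.] [85. 91. 88.]
143 [208 194] [167. 177. 183.] [ 93. 100.  98.]
203 [183 195] [88. 94. 92.] [82. 88. 85.]
top [248 185  16  13 156] [620.9  23.7  82. ]
top [274 184  15  13 155] [621.8 -37.   82. ]
top [224 186  16  14 156] [619.6  84.4  82. ]
top [200 188  15  13 156] [618.7 145.2  82. ]
top [172 205 118  11 578] [574.3  85.7  82. ]
[276.14541857 198.05587393]
```

All four caps are within 2 mm of the clip centres. Next I regrip the key.

```bash
python3 -m handwheel '[[[0,0.5,30],[0,0,0],0.3],[[0,0.5,60],[0,0,0],0.3],[[0,0.5,90],[0,0,0],0.3],[[0,0.5,120],[0,0,0],0.3],[[0,0.5,135],[0,0,0],0.3]]' >/dev/null
python3 -m handwheel '[[[0,0,0],[0,0,0],0.3],[[0,0,0],[0,0,0],0.3]]' >/dev/null
python3 -c "
from h import *
st();go([586,271,72.5],-1.37)"
```

```text
t 39.60 p [584.5 271.1 104. ] jawang -1.3606 F [ 0.4 -1.   1.4] M [ 0.   -0.   -0.05] w 60.2 q [-1.19  0.82  1.13  1.7  -0.8   1.16 -1.2 ]
shift [ 1.5  0.4 31.5] turn [-0.     0.001  0.009] j7 -1.20
```

```bash
python3 -m handwheel '[[[1.5,0,12],[0,0,0.009],0.3],[[1.5,0,24],[0,0,0.009],0.3],[[1.5,0,31],[0,0,0.009],0.3],[[1.5,0,31],[0,0,0.009],0.3],[[1.5,0,31],[0,0,0.009],0.6]]' 80 >/dev/null
python3 -m handwheel '[[[0,0,0],[0,0,0],0.8],[[0,0,0],[0,0,0],1],[[0,0,0],[0,0,0],1],[[0,0,0],[0,0,0],1]]' 80
python3 -c "
from h import *
st()"
```

```text
t: 40.35
position: [586.1, 271.2, 73.4]
tool_rot: [0.995, 0.1, -0.0, -0.0]
contact_force: [-0.2, -1.2, 3.4]
gripper_width: 13.6
t 40.35 p [586.1 271.2  73.4] jawang -1.3696 F [-0.2 -1.2  3.4] M [-0.11  0.1   0.02] w 13.6 q [-1.17  0.85  1.1   1.71 -0.84  1.12 -1.19]
```

```bash
python3 -m handwheel '[[[0,-0.1,0],[0,0,-0.11],1],[[-0.1,-0.2,0],[0,0,-0.22],1],[[-0.2,-0.3,0],[0,0,-0.33],1],[[-0.2,-0.4,0],[0,0,-0.44],1],[[-0.3,-0.4,0],[0,0,-0.55],1]]' 80
python3 -m handwheel '[[[0,-0.1,0],[0,0,-0.11],1],[[-0.1,-0.2,0],[0,0,-0.22],1],[[-0.2,-0.3,0],[0,0,-0.33],1],[[-0.2,-0.4,0],[0,0,-0.44],1],[[-0.3,-0.4,0],[0,0,-0.55],1]]' 80
python3 -m handwheel '[[[0,0,0],[0,0,-0.11],1],[[0,-0.1,0],[0,0,-0.22],1],[[0,-0.1,0],[0,0,-0.3],1],[[0,-0.1,0],[0,0,-0.3],1]]' 80
python3 -c "
from h import *
st()
t=snapshot('top'); cv2.imwrite('pics/t15.png',t)"
```

```text
t: 40.77
position: [585.6, 271.8, 73.6]
tool_rot: [0.929, 0.369, -0.0, -0.0]
contact_force: [-0.5, 0.6, -0.3]
gripper_width: 13.6
t: 41.18
position: [584.9, 272.0, 73.6]
tool_rot: [0.792, 0.61, -0.0, -0.001]
contact_force: [-0.5, -0.1, -0.8]
gripper_width: 13.6
t: 41.52
position: [584.5, 272.1, 73.6]
tool_rot: [0.691, 0.723, -0.0, -0.001]
contact_force: [-0.2, 0.1, -1.3]
gripper_width: 13.7
t 41.52 p [584.5 272.1  73.6] jawang 0.0442 F [-0.2  0.1 -1.3] M [-0.    0.13  0.01] w 13.7 q [-1.01  0.69  0.76  1.71 -0.56  0.98  0.  ]
```

```bash
python3 -m handwheel '[[[0,0,0],[0,0,-0.08],1],[[0,-0.1,0],[0,0,-0.14],1],[[0,-0.1,0],[0,0,-0.14],1]]' 80
cat > bar.py <<'E'
from h import *
def bar(t):
    f=cv2.imread("pics/top0.png"); g=lambda i: cv2.GaussianBlur(i,(0,0),.8).astype(int).sum(2)
    A,B=g(f),g(t); r=[]
    for x in range(190,288,8):
        r.append((x, A[198:222,x].argmin()+198, B[198:222,x].argmin()+198))
    print(r)
E
python3 -c "
from bar import *
st()
t=snapshot('top'); cv2.imwrite('pics/t16.png',t); bar(cv2.imread('pics/t15.png')); bar(t)"
```

```text
t: 41.82
position: [584.3, 272.0, 73.6]
tool_rot: [0.641, 0.767, -0.0, -0.001]
contact_force: [-0.6, 1.1, -0.6]
gripper_width: 14.0
t 41.82 p [584.3 272.   73.6] jawang 0.1789 F [-0.6  1.1 -0.6] M [-0.03  0.2  -0.05] w 14.0 q [-0.99  0.68  0.73  1.71 -0.53  0.97  0.12]
[(190, np.int64(212), np.int64(215)), (198, np.int64(211), np.int64(216)), (206, np.int64(207), np.int64(206)), (214, np.int64(211), np.int64(206)), (222, np.int64(210), np.int64(218)), (230, np.int64(205), np.int64(204)), (238, np.int64(210), np.int64(201)), (246, np.int64(209), np.int64(220)), (254, np.int64(209), np.int64(202)), (262, np.int64(209), np.int64(202)), (270, np.int64(208), np.int64(221)), (278, np.int64(221), np.int64(202)), (286, np.int64(208), np.int64(200))]
[(190, np.int64(212), np.int64(212)), (198, np.int64(211), np.int64(211)), (206, np.int64(207), np.int64(206)), (214, np.int64(211), np.int64(206)), (222, np.int64(210), np.int64(210)), (230, np.int64(205), np.int64(204)), (238, np.int64(210), np.int64(201)), (246, np.int64(209), np.int64(208)), (254, np.int64(209), np.int64(202)), (262, np.int64(209), np.int64(202)), (270, np.int64(208), np.int64(207)), (278, np.int64(221), np.int64(201)), (286, np.int64(208), np.int64(200))]
```

```bash
python3 -m handwheel '[[[0,0,0],[0,0,-0.06],1],[[0,0,0],[0,0,-0.12],1],[[0,0,0],[0,0,-0.12],1]]' 80
python3 -c "
from bar import *
st()
t=snapshot('top'); cv2.imwrite('pics/t17.png',t); bar(t)
cv2.imwrite('pics/t17c.png',cv2.resize(t[170:230,140:300],None,fx=5,fy=5,interpolation=cv2.INTER_CUBIC))"
```

```text
t: 42.12
position: [584.1, 271.8, 73.6]
tool_rot: [0.596, 0.803, -0.0, -0.001]
contact_force: [-1.3, -0.4, -0.1]
gripper_width: 13.6
t 42.12 p [584.1 271.8  73.6] jawang 0.2944 F [-1.3 -0.4 -0.1] M [-0.12  0.22 -0.14] w 13.6 q [-0.98  0.67  0.7   1.71 -0.51  0.96  0.21]
[(190, np.int64(212), np.int64(212)), (198, np.int64(211), np.int64(211)), (206, np.int64(207), np.int64(206)), (214, np.int64(211), np.int64(206)), (222, np.int64(210), np.int64(210)), (230, np.int64(205), np.int64(204)), (238, np.int64(210), np.int64(201)), (246, np.int64(209), np.int64(208)), (254, np.int64(209), np.int64(202)), (262, np.int64(209), np.int64(202)), (270, np.int64(208), np.int64(207)), (278, np.int64(221), np.int64(202)), (286, np.int64(208), np.int64(200))]
```

View pics/t17c.png

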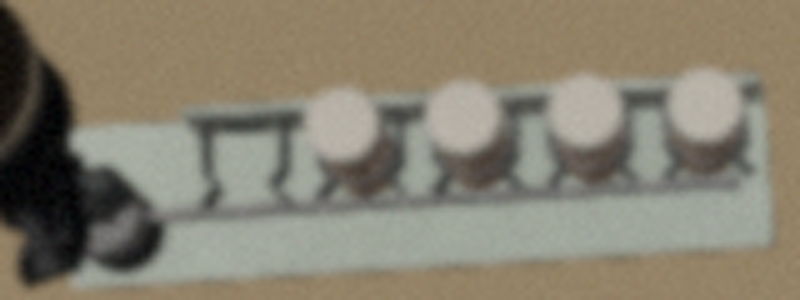

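Bar is shut at its stop and there are four bottles behind it. I'll regrip the key square to the slot before drawing it.

```bash
python3 -m handwheel '[[[0,0,0],[0,0,0],0.6],[[0,0,0],[0,0,0],0.4],[[0,0,0],[0,0,0.1],0.4],[[0.3,0.3,0],[0,0,0.2],0.4],[[0.5,0.5,-0.5],[0,0,0.25],0.4]]' 60 >/dev/null
python3 -m handwheel '[[[0,0,0],[0,0,0],0.4],[[0,0,0],[0,0,0],0.4]]' 60 >/dev/null
python3 -c "
from h import *
st();go([584.8,271.8,71],0.03)"
```

```text
t 42.75 p [585.  272.8  74.3] jawang 0.0348 F [ 0.5  1.  -0.3] M [ 0.04  0.   -0.02] w 51.1 q [-1.02  0.69  0.77  1.7  -0.56  0.98 -0.  ]
shift [-1.  -0.3  3.3] turn [-0.001 -0.001  0.005] j7 -0.00
```

```bash
python3 -m handwheel '[[[0,0.1,2],[0,0,0],0.4],[[0,0.1,3.8],[0,0,0],0.4],[[0,0.1,3.8],[0,0,0],0.7],[[0,0.1,3.8],[0,0,0],1],[[0,0.1,3.8],[0,0,0],1]]' 60 >/dev/null
python3 -m handwheel '[[[0,0,0],[0,0,0],1],[[0,0,0],[0,0,0],1]]' 60 >/dev/null
python3 -c "
from h import *
st()"
python3 -m handwheel '[[[0,0,-4],[0,0,0],1],[[0,0,-9],[0,0,0],1],[[0,0,-14],[0,0,0],1],[[0,0,-20],[0,0,0],1],[[0,0,-28],[0,0,0],1]]' 60
python3 -m handwheel '[[[0,0,-20],[0,0,0],1],[[0,0,-55],[0,0,0],1],[[0,0,-95],[0,0,0],1],[[0,0,-98],[0,0,0],1],[[0,0,-98],[0,0,0],1]]' 60 >/dev/null
python3 -c "
from bar import *
s=st(); c=calibration('wrist'); im=snapshot('wrist'); cv2.imwrite('pics/w18.png',im)
t=snapshot('top'); cv2.imwrite('pics/t18.png',t); bar(t); print(np.abs(im.astype(int)-cv2.imread('pics/w6.png')).mean())
go([517,112,199],0.62)"
```

```text
t 43.33 p [585.3 272.7  70.7] jawang 0.0349 F [ 0.9 -0.   1. ] M [-0.07  0.07  0.04] w 14.9 q [-1.01  0.69  0.76  1.71 -0.57  0.97 -0.  ]
t: 43.75
position: [585.2, 272.6, 99.2]
tool_rot: [0.695, 0.719, 0.0, -0.001]
contact_force: [-0.3, 0.5, -0.6]
gripper_width: 14.5
t 44.17 p [587.1 272.7 200.9] jawang 0.0346 F [ 0.2 -1.  -0.9] M [0.05 0.02 0.06] w 14.1 q [-1.07  0.56  0.86  1.59 -0.45  1.19 -0.09]
[(190, np.int64(212), np.int64(212)), (198, np.int64(211), np.int64(211)), (206, np.int64(207), np.int64(206)), (214, np.int64(211), np.int64(206)), (222, np.int64(210), np.int64(210)), (230, np.int64(205), np.int64(204)), (238, np.int64(210), np.int64(202)), (246, np.int64(209), np.int64(208)), (254, np.int64(209), np.int64(202)), (262, np.int64(209), np.int64(202)), (270, np.int64(208), np.int64(207)), (278, np.int64(221), np.int64(202)), (286, np.int64(208), np.int64(200))]
3.7784467120181406
shift [-158.2  -73.5   -2.1] turn [-0.001 -0.002 -0.585] j7 -0.09
```

```bash
python3 -m handwheel '[[[-28,-13,0],[0,0,-0.1],1],[[-62,-28,0],[0,0,-0.22],1],[[-98,-45,0],[0,0,-0.34],1],[[-134,-62,0],[0,0,-0.46],1],[[-158,-73,0],[0,0,-0.58],1]]' 60 >/dev/null
python3 -c "
from h import *
st();go([445.9,-54.6,169],0.9634)"
```

```text
t 44.68 p [514.8 108.4 195.5] jawang 0.6188 F [ 0.5 -1.2 -0.1] M [-0.09 -0.01  0.02] w 14.5 q [-0.93  0.31  0.8   1.88 -0.25  1.06  0.58]
shift [ -92.9 -150.6   26.8] turn [-0.003 -0.003 -0.345] j7 0.58
```

```bash
python3 -m handwheel '[[[-18,-29,4],[0,0,-0.1],1],[[-38,-62,10],[0,0,-0.2],1],[[-58,-95,18],[0,0,-0.3],1],[[-78,-127,26],[0,0,-0.345],1],[[-93,-150,27],[-0.003,-0.003,-0.345],1]]' 60 >/dev/null
python3 -m handwheel '[[[0,0,0],[0,0,0],1],[[0,0,0],[0,0,0],1]]' 60 >/dev/null
python3 -c "
from h import *
st();go([445.9,-54.6,169],0.9634)"
```

```text
t 45.27 p [441.1 -58.1 165.8] jawang 0.9619 F [-0.2  1.1 -1.2] M [0.02 0.02 0.04] w 14.6 q [-0.69  0.17  0.81  2.09 -0.15  0.94  1.17]
shift [-1.9  5.6 -3.2] turn [-0.004 -0.005 -0.001] j7 1.17
```

```bash
python3 -m handwheel '[[[-1.9,5.6,-3],[-0.004,-0.005,-0.001],1],[[-1.9,5.6,-3],[-0.004,-0.005,-0.001],1],[[-1.9,5.6,-3],[-0.004,-0.005,-0.001],1]]' 60 >/dev/null
python3 -m handwheel '[[[0,0,0],[0,0,0],1],[[0,0,0],[0,0,0],1]]' 60 >/dev/null
python3 -c "
from h import *
s=st(); im=snapshot('wrist'); cv2.imwrite('pics/w19.png',im); s2=st()
f=cv2.imread('pics/w5.png'); T=f[155:212,248:304]
r=cv2.matchTemplate(im[120:260,200:350],T,cv2.TM_CCOEFF_NORMED); _,v,_,loc=cv2.minMaxLoc(r)
x,y=loc
q=lambda a,b,c:(a-c)/(2*(a-2*b+c))
print('shift px',x+200-248+q(r[y,x-1],r[y,x],r[y,x+1]),y+120-155+q(r[y-1,x],r[y,x],r[y+1,x]),v)
d=np.load('w5.npy',allow_pickle=True).item(); print(d['s']['position'])
go([445.9,-54.6,59],0.9634)"
```

```text
t 45.68 p [446.9 -52.2 168.6] jawang 0.9672 F [-0.8 -0.5  1.1] M [-0.01 -0.01 -0.01] w 14.5 q [-0.7   0.17  0.81  2.08 -0.16  0.94  1.16]
t 45.73 p [446.8 -52.5 168.6] jawang 0.9667 F [-0.5  0.1 -0.3] M [-0.03  0.02  0.02] w 14.4 q [-0.7   0.17  0.81  2.08 -0.16  0.94  1.16]
shift px -2.7533867 0.07038298 0.9874656200408936
[444.9836442  -54.24050331 168.35823293]
shift [ -0.5  -2.2 109.6] turn [-0.    -0.     0.003] j7 1.16
```

```bash
python3 -m handwheel '[[[-0.2,-2.3,25],[0,0,0.003],1],[[-0.2,-2.3,50],[0,0,0.003],1],[[-0.2,-2.3,75],[0,0,0.003],1],[[-0.2,-2.3,94],[0,0,0.003],1],[[-0.2,-2.3,94],[0,0,0.003],1]]' 60 >/dev/null
python3 -m handwheel '[[[0,0,0],[0,0,0],1],[[0,0,0],[0,0,0],1]]' 60 >/dev/null
python3 -c "
from h import *
st();go([445.7,-54.6,64],0.9634)"
```

```text
t 46.32 p [443.5 -54.3  72.3] jawang 0.9643 F [-0.7  0.2  0.7] M [ 0.02 -0.02  0.04] w 14.2 q [-0.58  0.35  0.72  2.18 -0.35  0.73  1.34]
shift [-2.1  1.1  8.2] turn [-0.005 -0.004  0.001] j7 1.34
```

```bash
python3 -m handwheel '[[[-2,1,4],[-0.004,-0.004,0],1],[[-2,1,6],[-0.004,-0.004,0],1],[[-2,1,6],[-0.004,-0.004,0],1],[[-2,1,6],[-0.004,-0.004,0],1]]' 60 >/dev/null
python3 -c "
from h import *
st();go([445.7,-54.6,45],0.9634)"
```

```text
t 46.65 p [446.  -54.5  66.7] jawang 0.9644 F [ 0.6  1.3 -0.6] M [-0.04  0.04 -0.01] w 14.9 q [-0.57  0.36  0.71  2.18 -0.36  0.71  1.36]
shift [ 0.2 -0.2 21.7] turn [0.    0.    0.001] j7 1.36
```

```bash
python3 -m handwheel '[[[0,0,4],[0,0,0],1],[[0,0,8],[0,0,0],1],[[0,0,12],[0,0,0],1],[[0,0,15],[0,0,0],1],[[0,0,15],[0,0,0],1]]' 60
python3 -m handwheel '[[[0,0,3],[0,0,0],1],[[0,0,7],[0,0,0],1],[[0,0,10],[0,0,0],1],[[0,0,11],[0,0,0],1]]' 60
```

```text
t: 47.07
position: [445.4, -54.5, 50.9]
tool_rot: [0.299, 0.954, -0.0, -0.0]
contact_force: [0.8, -0.8, -0.2]
gripper_width: 14.5
t: 47.4
position: [445.2, -54.5, 39.4]
tool_rot: [0.299, 0.954, -0.0, -0.001]
contact_force: [-1.1, -0.2, 4.8]
gripper_width: 14.6
```

Key is on the floor of its slot. I'll release, retreat and do a last check.

```bash
python3 -m handwheel '[[[0,0,0],[0,0,0],0.7],[[0,0,0],[0,0,0],0.4],[[0,0,0],[0,0,0],0.2],[[0,0,0],[0,0,0],0.2],[[0,0,-20],[0,0,0],0.2]]' 60 >/dev/null
python3 -m handwheel '[[[0,0,-35],[0,0,0],0.2],[[0,0,-75],[0,0,0],0.2],[[0,0,-115],[0,0,0],0.2],[[0,0,-150],[0,0,0],0.2],[[0,0,-171],[0,0,0],0.2]]' >/dev/null
python3 -m handwheel '[[[0,0,0],[0,0,0],0.2],[[0,0,0],[0,0,0],0.2]]' >/dev/null
python3 -c "
from bar import *
st(); im=snapshot('wrist'); cv2.imwrite('pics/w20.png',im)
f=cv2.imread('pics/w1.png'); T=f[145:220,250:306]
r=cv2.matchTemplate(im,T,cv2.TM_CCOEFF_NORMED); print('key template (expect near 250,145)',cv2.minMaxLoc(r)[1::2])
t=snapshot('top'); cv2.imwrite('pics/t20.png',t); bar(t)
a=cv2.imread('pics/t18.png').astype(int)
for y in (-37,23,83,143,203):
  u=proj('top',[619.1-0.023*(y-111),y,82]).astype(int); print(y,t[u[1]-2:u[1]+3,u[0]-2:u[0]+3].mean().round())
o=cv2.imread('pics/top0.png')
for n,(x0,y0,x1,y1) in dict(organizer=(280,115,368,165),coaster=(222,130,264,170),flash=(334,292,398,316),pink=(110,244,155,286),key=(270,242,312,285)).items():
  P=o[y0:y1,x0:x1]; r=cv2.matchTemplate(t[y0-6:y1+6,x0-6:x1+6],P,cv2.TM_CCOEFF_NORMED); m=cv2.minMaxLoc(r); print(n,round(m[1],3),np.array(m[3])-6)
"
```

```text
t 48.40 p [446.4 -54.5 233.4] jawang 0.9642 F [-0.1  0.1 -0.3] M [-0.01 -0.02  0.01] w 68.2 q [-0.78  0.07  0.85  2.   -0.06  1.1   1.07]
key template (expect near 250,145) (0.8630098104476929, (247, 146))
[(190, np.int64(212), np.int64(212)), (198, np.int64(211), np.int64(211)), (206, np.int64(207), np.int64(206)), (214, np.int64(211), np.int64(206)), (222, np.int64(210), np.int64(210)), (230, np.int64(205), np.int64(204)), (238, np.int64(210), np.int64(201)), (246, np.int64(209), np.int64(208)), (254, np.int64(209), np.int64(203)), (262, np.int64(209), np.int64(219)), (270, np.int64(208), np.int64(198)), (278, np.int64(221), np.int64(198)), (286, np.int64(208), np.int64(218))]
-37 36.0
23 162.0
83 193.0
143 192.0
203 102.0
organizer 0.988 [0 0]
coaster 0.996 [0 0]
flash 0.488 [6 0]
pink 0.99 [0 0]
key 0.028 [-6 -6]
```

```bash
python3 -m handwheel '[[[20,32,-10],[0,0,0],0.2],[[40,65,-20],[0,0,0],0.2],[[60,98,-30],[0,0,0],0.2],[[80,130,-40],[0,0,0],0.2],[[100,162,-40],[0,0,0],0.2]]' >/dev/null
python3 -m handwheel '[[[20,32,0],[0,0,0],0.2],[[40,65,0],[0,0,0],0.2],[[60,98,0],[0,0,0],0.2],[[60,98,0],[0,0,0],0.2],[[60,98,0],[0,0,0],0.2]]' >/dev/null
python3 -c "
from bar import *
st()
t=snapshot('top'); cv2.imwrite('pics/t21.png',t); bar(t)
for y in (-37,23,83,143,203):
  u=proj('top',[619.1-0.023*(y-111),y,82]).astype(int); print(y,t[u[1]-2:u[1]+3,u[0]-2:u[0]+3].mean().round())
def chk(o,t,D):
 for n,(x0,y0,x1,y1) in D.items():
  P=o[y0:y1,x0:x1]; r=cv2.matchTemplate(t[y0-6:y1+6,x0-6:x1+6],P,cv2.TM_CCOEFF_NORMED); m=cv2.minMaxLoc(r); print(n,round(m[1],3),np.array(m[3])-6)
chk(cv2.imread('pics/top0.png'),t,dict(organizer=(280,115,368,165),coaster=(222,130,264,170),flash=(334,292,398,316),key=(270,242,312,285)))
s=snapshot('scene'); cv2.imwrite('pics/s21.png',s)
chk(cv2.imread('pics/scene0.png'),s,dict(key=(272,166,318,212),pink=(425,245,480,285),flash=(244,140,290,170)))
"
```

```text
t 49.33 p [460.4 253.8 268.5] jawang 0.9677 F [ 0.9 -1.1 -0.1] M [-0.07 -0.03 -0.03] w 68.5 q [-1.11  0.21  0.62  1.77 -0.13  1.21  0.51]
[(190, np.int64(212), np.int64(212)), (198, np.int64(211), np.int64(211)), (206, np.int64(207), np.int64(206)), (214, np.int64(211), np.int64(206)), (222, np.int64(210), np.int64(210)), (230, np.int64(205), np.int64(204)), (238, np.int64(210), np.int64(201)), (246, np.int64(209), np.int64(208)), (254, np.int64(209), np.int64(202)), (262, np.int64(209), np.int64(202)), (270, np.int64(208), np.int64(207)), (278, np.int64(221), np.int64(202)), (286, np.int64(208), np.int64(200))]
-37 174.0
23 174.0
83 173.0
143 173.0
203 90.0
organizer 0.987 [0 0]
coaster 0.995 [0 0]
flash 0.99 [0 0]
key 0.978 [0 0]
key 0.976 [0 0]
pink 0.999 [0 0]
flash 0.999 [0 0]
```

```bash
python3 -m handwheel '[[[0,0,0],[0,0,0],0.2],[[0,0,0],[0,0,0],0.2],[[0,0,0],[0,0,0],0.2]]' && python3 -c "
from h import *
print(robot.hand_in())"
```

```text
t: 49.68
position: [461.4, 249.5, 269.6]
tool_rot: [0.3, 0.954, -0.002, -0.002]
contact_force: [0.2, -0.2, -0.5]
gripper_width: 68.4
the job is handed in; nothing more can be done
None
```

The job is done and handed in at about 50 s. I took the key from its block, seated it in the lock and turned the bar to its open stop. I then pushed the four bottles present into clips 0–3, shut the bar and put the key back in its block.

- **Bottles:** before the bar was shut, all four caps measured within about 2 mm of their clip centres. Each had stopped against the pad at 12–19 N, and the last picture still shows a cap in each of clips 0–3.
- **Bar:** it lies within 1 pixel of its starting shut line. Turning the key further no longer moved it.
- **Key:** in the top and scene views the key and its block match the starting pictures with no shift (0.98).
- **Left alone:** the organizer, coaster, flashlight and pink block show no movement.

**Failures and disagreements:**
- My first grip on the key caught only the top of the handle. I set it back and gripped 15 mm lower.
- The fingertips appeared about 20 mm higher than the stated tip extent implies, so I set the grip heights from the pictures.
- The first whole-scene check had the arm covering clip 0, the flashlight and the key. I moved the arm away and repeated it.

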